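# Close up the spice rack row, add the salt shaker, shut the bar

### The arm

A 6-joint arm with a two-finger parallel gripper is mounted at the origin on a cart in front of the work surface, level with it; the furniture and walls round the work are solid. World frame = base frame: x ahead of the robot, y to its left, z up, the work surface at z = 0. Lengths are in mm, angles in rad, forces in N, time in s.
With the tool pointing down it reaches from about 275 to 1000 mm from the base axis. Payload 8.4 kg.
Tool frame: the origin (TCP) lies midway between the tips of the shut fingers; the grasp point (between the pads) lies 19 mm behind it; z points along the fingers, y is the line along which they close (so a half turn about z gives the same grasp; the last joint's range is limited). The gripper opens to 85 mm and grips with 20 to 120 N. Pads are 22 mm wide; open, the fingers measure 114 mm over their backs; the gripper's body (76 mm by 85 mm) begins 54 mm behind the grasp point. The pads swing forward as they close: fully open they stand 13 mm farther back than shut.
Start: joints at [1.112, 0.353, 1.633, -0, 1.155, -0.002], TCP at [275.673, 560.921, 231.281] pointing down, gripper open.
Joint ranges: [-2.63, 2.63], [-0.92, 2.1], [0.06, 2.66], [-1.3, 4.44], [0, 2.69], [-3.02, 3.02]. Speed limits (rad/s): [2.22, 2.22, 2.79, 3.14, 3.14, 3.14].

### API

Orientations are given as [roll, pitch, yaw] about the fixed x, y, z axes, in that order (R = Rz(yaw) Ry(pitch) Rx(roll)).
In Python, from rig import monitor, imaging, r gives the robot as it stands.
- The arm moves only by the tool drive_tool, never from a script. Its argument "plan" is a list of rows, each an object of numbers: "x", "y", "z": the shift along the tool's x, y, z in units of 50 mm (1.0 is 50 mm); "ax", "ay", "az": the turn, a rotation vector about the tool's x, y, z in units of 6 degrees (1.0 is 6 degrees); "hand": the finger opening in mm, from 0 to 85.4. In form: [{"x": .., "y": .., "z": .., "ax": .., "ay": .., "az": .., "hand": ..}, ...]. A call has 1 to 8 rows; each row is the pose to reach, as a shift and turn from the pose commanded when the call began, along the tool's axes at that moment; what a row does not reach only later rows make up. A row lasts 1/10 s, in which the tool goes at most 50 mm and 8.59 degrees, less where a joint would pass 70% of its speed; a pose out of reach is approached as far as the arm can. A call with a gripper value outside its range is refused whole. The fingers move at their own pace and stop on an object; "grip_force" is the grip in N (left out, the last holds). Time passes only in rows, so rows that repeat a pose let the fingers close. It gives the time, the measured TCP pose, the force, the opening and the grip force at its end, in the units of the state.
- monitor.sense(): the state, without advancing time (a new reading comes with each control period).
- imaging.grab_frame(name): name is "side" or "top" or "wrist"; returns the picture (384x512x3 uint8, red, green, blue); there is no depth.
- imaging.camera_info(name): a dict with "mtx" (3x3 intrinsics, pixels), "R" (3x3) and "t" (3): a world point X has camera coordinates R X + t. Camera axes: x right, y down, z forward; pixel columns grow to the right and rows downward; lengths in mm; the calibration is good to about 2 mm. A picture is of the moment at which its call begins: read the wrist's pose just before it. camera_info takes no time and is no camera call; for the wrist camera it gives the pose at the moment of the call.
- r.sign_off(): hands the job in; it is judged then, once.
The state is a dict: "clock": time; "qpos": joint angles; "qvel": joint speeds; "joint_efforts": joint torques, N m; "eef_pos": TCP position; "tcp_rot": TCP orientation; "contact_force": force on the tool from outside, world axes, zero at the start; "wrist_torque": the same for the moment, N m; "opening": opening from 0.0 (shut) to 1.0 (fully open); "grasp_force": force on a finger pad.
Only numpy, scipy, OpenCV 4.12 (cv2) and the standard library are available. Lean on these libraries where they do the work, as an engineer would, in place of code of your own. Each camera call takes 0.05 s, during which the arm holds its last target. There are 200 camera calls.

### The job

The four spice jars in the little rack have crept apart. Without lifting them, slide the whole row along the rack as one straight line until the jars touch each other and the first is pressed lightly home against the wooden end block: feel it seat with about half a kilo of push on the block, and never as much as a full kilo. Then stand the salt shaker upright in the space this leaves behind the last jar, on the rack's centre line like the others, and swing the steel bar fully shut across the open end. Keep everything upright and leave the garlic and the teaspoon where they are.

Things in the scene. Friction and masses are not known exactly. Their poses are not given: they have to be found in the camera images.
- rack: single-lane spice rack, fixed to the counter: brown board 262 x 96 x 6 mm (jars stand on it, sliding friction about 0.35), a steel rod along each side, 62 mm apart inside, tops 29 mm above the counter; two gate posts up to 47 mm at x = 116, y = -40 and +40 mm. Origin: on the counter under mid-lane. x: along the lane's centre line from the closed to the open end; y across; z up
- end_block: rigid upright wooden block closing one end of the rack, 18 mm thick, 96 mm wide, top 84 mm above the counter. Origin and axes are the rack's; its inner face is at x = -105 mm. From there to the shut bar's inner face (x = 112.5 mm) is 217.5 mm; the four jars touching in a straight row take 166 mm of it
- row_end (a point): point on the inner face of the end block, on the lane's centre line, at the height of the board's top (6 mm); axes as the rack's
- bar_pivot (a point): point on the upright pivot axis of the steel swing bar, at the bar's mid-height (43 mm above the counter), at x = 116, y = -40 mm in the rack's frame; axes as the rack's
- bar_tip (a point): point in the knob at the free end of the swing bar, 78 mm from the pivot at 43 mm above the counter; its y axis points along the bar away from the pivot
- gate (a joint): angle of the steel swing bar (7 mm thick, from 36 to 50 mm above the counter, round knob 12 mm across at its tip) about its upright pivot: 0 = fully shut, square across the open end, against a stop; grows as it swings outward, tip toward the rack's +x, then toward -y, up to 2.3. Starts open; light friction (about 0.5 N at mid-bar) keeps it where it is left
- jar_1: first of four jars: a full glass spice jar with a screw lid, 43 mm across (widest at the lid, straight-sided) and 96 mm tall, about 0.2 kg, standing in the rack. Origin: centre of its underside; z up its axis. The four jars stand in any order, with gaps
- jar_2: second of four jars: a full glass spice jar with a screw lid, 41 mm across (widest at the lid, straight-sided) and 106 mm tall, about 0.2 kg, standing in the rack. Origin: centre of its underside; z up its axis
- jar_3: third of four jars: a full glass spice jar with a screw lid, 41 mm across (widest at the lid, straight-sided) and 105 mm tall, about 0.2 kg, standing in the rack. Origin: centre of its underside; z up its axis
- jar_4: fourth of four jars: a full glass spice jar with a screw lid, 41 mm across (widest at the lid, straight-sided) and 106 mm tall, about 0.2 kg, standing in the rack. Origin: centre of its underside; z up its axis
- salt_shaker: glass salt shaker, 44 mm across and 90 mm tall in all (straight body up to 66 mm, then a domed metal top 34 mm across), about 0.15 kg, standing on the counter on the rack's +y side, the robot's side. Origin: centre of its underside; z up its axis
- garlic: bulb of garlic, 53 mm across and tall, on the counter beyond the rack; a bystander. Origin: centre of its underside
- teaspoon: metal teaspoon, 130 x 27 x 11 mm, lying on the counter; a bystander. Origin: centre of its underside, x along it
Mind the look-alikes: they are no part of the job. What is shaped like the jar_3 but blue or green is not meant.

How it is judged:
By the outcome, as a careful person would: the job done as asked, in the order asked, and still so for the second after the job is handed in, with the robot touching nothing.
It also fails if it takes over 72 s, if anything falls off the work surface, if the arm or the gripper's body presses on something with over 40 N, if the wrist force passes 120 N, or if a joint passes its speed limit or range.

## Working session

There is one attempt and no reset: what is moved stays moved. The work goes in short steps, Python scripts to look and compute and a tool call to move; the robot and the scene stay as the last step left them, time stands still between calls to the robot, and variables do not carry over. Pictures are saved under pics/ and viewed, at most 10 in all, crops included, and the job is handed in when it is done.

Besides the shell and the picture viewer there is one more tool, called after "Request:" as name([rows], argument=value, ...), one row to a line, values as JSON. drive_tool: Moves the arm, as the interface text tells. Its arguments: {"type":"object","properties":{"plan":{"type":"array","items":{"type":"object","properties":{"x":{"type":"number"},"y":{"type":"number"},"z":{"type":"number"},"ax":{"type":"number"},"ay":{"type":"number"},"az":{"type":"number"},"hand":{"type":"number"}}}},"grip_force":{"type":"number"}},"required":["plan"]}

```bash
mkdir -p pics; python3 - <<'E'
from rig import monitor, imaging, r
import cv2
s=monitor.sense(); print(s)
for n in("side","top"):
    f=imaging.grab_frame(n); cv2.imwrite(f"pics/{n}0.png",cv2.resize(f[:,:,::-1],None,fx=1.5,fy=1.5))
    i=imaging.camera_info(n); print(n,i)
E
```

```text
{'clock': 0.0, 'qpos': array([ 1.11158421e+00,  3.53661611e-01,  1.63416265e+00,  4.47071569e-05,
        1.15519937e+00, -2.39319465e-03]), 'qvel': array([ 0.0015038 ,  0.00116638, -0.00099552, -0.00207513,  0.00021751,
       -0.00049852]), 'joint_efforts': array([-1.46609342e-03, -6.05259275e+01, -3.42057717e+01,  4.74326430e-05,
        9.43038496e-03, -4.84971338e-06]), 'eef_pos': array([275.44938587, 560.47803689, 230.54107572]), 'tcp_rot': array([-3.14016178e+00, -4.43000989e-05,  2.68475562e+00]), 'contact_force': array([1.42188877, 0.33946486, 0.45027056]), 'wrist_torque': array([-0.00690082,  0.02018889,  0.03270369]), 'grasp_force': 0.0, 'opening': 0.9962952344977346}
side {'mtx': array([[448.30631434,   0.        , 259.75591712],
       [  0.        , 448.30631434, 193.38330057],
       [  0.        ,   0.        ,   1.        ]]), 'R': array([[-0.42537027,  0.90493752,  0.01217439],
       [ 0.66058264,  0.31964896, -0.67930488],
       [-0.61862   , -0.28091391, -0.73375518]]), 't': array([ -42.25168039, -423.12909468, 1542.01524042])}
top {'mtx': array([[382.07827142,   0.        , 252.0715447 ],
       [  0.        , 382.07827142, 191.56979308],
       [  0.        ,   0.        ,   1.        ]]), 'R': array([[ 0.01288643, -0.99991161, -0.00327198],
       [-0.99375319, -0.01244415, -0.11090419],
       [ 0.11085367,  0.0046807 , -0.99382572]]), 't': array([290.42060082, 570.64926402, 889.72239712])}
```

View pics/side0.png

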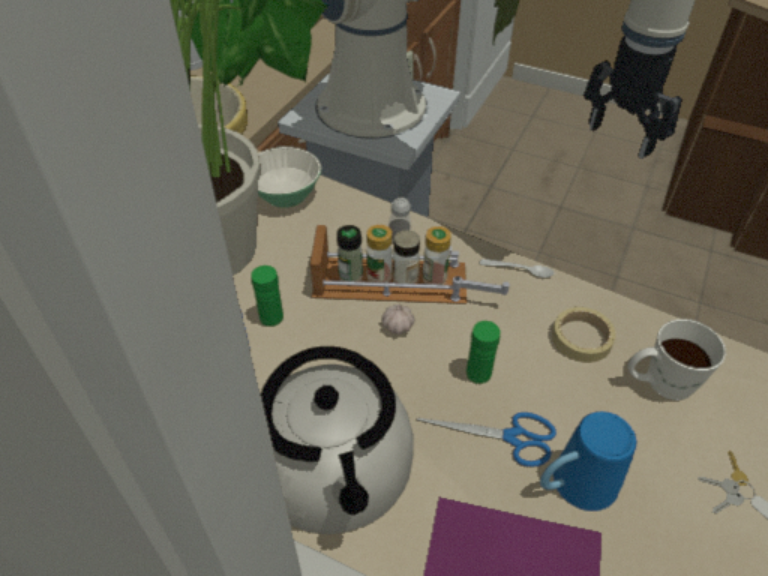

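View pics/top0.png

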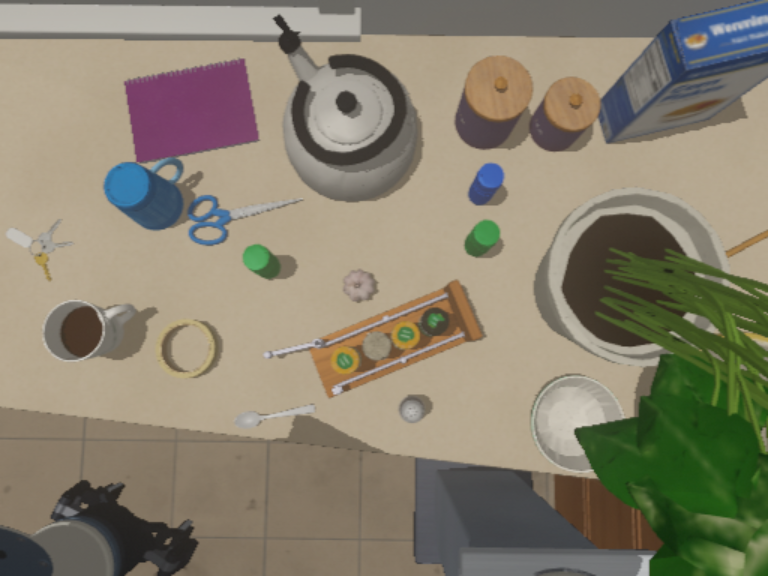

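```bash
python3 - <<'E'
import cv2
from rig import imaging
t=imaging.grab_frame("top")[:,:,::-1][180:286,170:328]
cv2.imwrite("pics/t1.png",cv2.resize(t,None,fx=5,fy=5,interpolation=cv2.INTER_CUBIC))
t=imaging.grab_frame("side")[:,:,::-1][125:230,200:350]
cv2.imwrite("pics/s1.png",cv2.resize(t,None,fx=5,fy=5,interpolation=cv2.INTER_CUBIC))
E
```

```text
(no output)
```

View pics/t1.png

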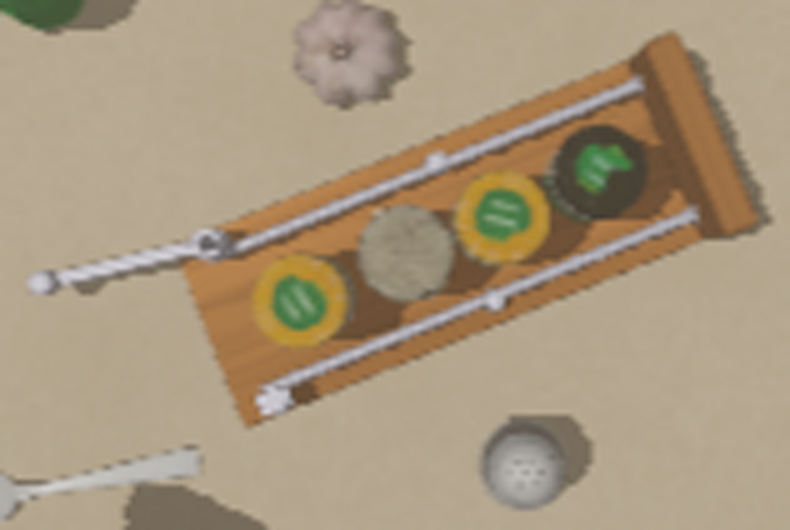

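View pics/s1.png

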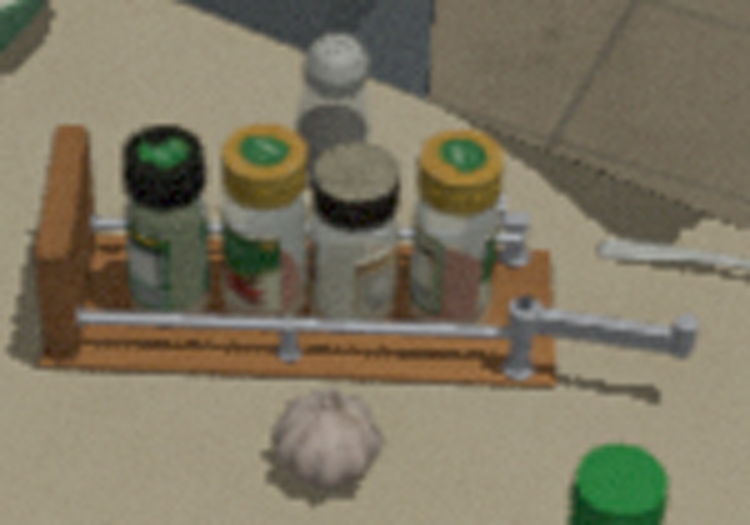

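```bash
cat > h.py <<'E'
import numpy as np, cv2
from scipy.optimize import least_squares
from scipy.spatial.transform import Rotation as Ro
from rig import monitor, imaging, r
C={n:imaging.camera_info(n) for n in("top","side")}
def proj(n,X,c=None):
    c=c or C[n]; p=c["mtx"]@(c["R"]@np.asarray(X,float)+c["t"]); return p[:2]/p[2]
def ray_z(n,uv,z,c=None):
    c=c or C[n]; d=c["R"].T@np.linalg.solve(c["mtx"],[uv[0],uv[1],1]); o=-c["R"].T@c["t"]
    return o+d*(z-o[2])/d[2]
def T(u): return np.array(u)/5+[170,180]
def S(u): return np.array(u)/5+[200,125]
def r2w(p,P):
    c,s=np.cos(p[2]),np.sin(p[2]); return np.array([p[0]+c*P[0]-s*P[1],p[1]+s*P[0]+c*P[1],P[2]])
def w2r(p,W):
    c,s=np.cos(p[2]),np.sin(p[2]); d=np.array(W[:2])-p[:2]; return np.array([c*d[0]+s*d[1],-s*d[0]+c*d[1],W[2]])
E
python3 - <<'E'
from h import *
F=[("top",T((672,33)),(-123,-48,84)),("top",T((768,218)),(-123,48,84)),("top",T((725,237)),(-105,48,84)),
("top",T((250,425)),(131,48,6)),("top",T((185,265)),(131,-48,6)),("top",T((210,243)),(116,-40,47)),("top",T((273,400)),(116,40,47)),
("side",S((553,385)),(131,-48,6)),("side",S((548,252)),(131,48,6)),("side",S((524,303)),(116,-40,47)),("side",S((517,215)),(116,40,47)),
("side",S((37,235)),(-123,-48,84)),("side",S((75,237)),(-105,-48,84)),("side",S((90,128)),(-105,48,84)),("side",S((58,128)),(-123,48,84)),("side",S((42,365)),(-123,-48,0))]
for sel in("top","side","topside"):
    f=lambda p:np.concatenate([proj(n,r2w(p,P))-u for n,u,P in F if n in sel])
    s=least_squares(f,[420,100,1.9],loss="soft_l1"); p=s.x
    print(sel,p,np.round(f(p).reshape(-1,2),1).tolist())
np.save("rack.npy",p)
def tri(ut,us):
    s=least_squares(lambda X:np.r_[proj("top",X)-ut,proj("side",X)-us],[420,100,50]); return w2r(p,s.x),np.round(s.fun,1)
for n,a,b in [("black",(600,165),(164,147)),("y1",(502,218),(264,147)),("grey",(407,252),(356,170)),("y2",(299,300),(460,152)),("salt",(526,468),(337,50)),("knob",(42,282),(683,320)),("garlic",(342,50),(328,395))]:
    print(n,tri(T(a),S(b)))
    if n in("black","y1","grey","y2"): print([np.round(w2r(p,ray_z("top",T(a),z)),1)[:2] for z in (102,112)],[np.round(w2r(p,ray_z("side",S(b),z)),1)[:2] for z in (102,112)])
E
```

```text
top [484.60532317 269.3245845  -54.57151808] [[1.3, -1.4], [-0.9, 0.6], [0.3, -0.1], [1.1, 0.2], [-0.5, -4.4], [-0.5, 0.4], [-0.3, 0.9]]
side [484.35387878 271.18672398  14.51902358] [[-1.0, -0.2], [-0.6, -0.5], [0.2, 2.4], [1.3, -2.5], [-0.7, 2.8], [-0.9, 2.8], [0.9, -2.0], [0.3, -2.4], [0.7, 0.3]]
topside [484.27690423 270.24307968  -4.31267177] [[1.2, -1.0], [-1.3, 1.1], [-0.1, 0.4], [0.5, 0.1], [-0.9, -4.6], [-0.9, 0.2], [-0.9, 0.8], [-1.0, -1.0], [-1.3, -1.3], [0.2, 1.6], [0.7, -3.2], [-0.8, 3.3], [-0.9, 3.2], [0.2, -1.7], [-0.5, -1.9], [0.7, 0.8]]
black (array([-62.6534156 ,  -3.37034783, 113.87573433]), array([ 0., -0.,  0.,  0.]))
[array([-64. ,  -3.5]), array([-62.9,  -3.4])] [array([-64.1,   9.7]), array([-62.9,  -1.3])]
y1 (array([-14.44828559,   1.78422027, 111.51108937]), array([ 0.1, -0. ,  0.1,  0. ]))
[array([-14.8,   1.7]), array([-14.3,   1.8])] [array([-15.1,  12.3]), array([-14.6,   1.3])]
grey (array([ 29.99464371,  -0.30949806, 100.508251  ]), array([-0.1,  0.1, -0.2, -0. ]))
[array([29.7, -0.3]), array([29.7, -0.2])] [array([30.4, -1.9]), array([ 30.3, -12.7])]
y2 (array([ 80.57925826,   1.35149767, 113.24486377]), array([ 0.1, -0. ,  0.1,  0. ]))
[array([81.6,  1.2]), array([80.9,  1.3])] [array([81.1, 13.7]), array([80.3,  2.7])]
salt (array([ 17.4559038 , 107.77821136,  85.53410232]), array([-0.3,  0.1, -0.4, -0. ]))
knob (array([191.50286196, -51.8043368 ,  57.28263397]), array([ 0.1, -0. ,  0.1, -0. ]))
garlic (array([  21.65133904, -100.84075244,   48.11733472]), array([ 0.3, -0.1,  0.3,  0. ]))
```

```bash
cat >> h.py <<'E'
p=np.load("rack.npy") ; p[2]=(p[2]+np.pi)%(2*np.pi)-np.pi
def plan(target,yaw=None,tilt=0.,p=p):
    """target: TCP in rack frame; yaw: rack-frame tool yaw (0: tool x=rack x). prints shift/turn in drive units"""
    s=monitor.sense(); R=Ro.from_euler("xyz",s["tcp_rot"])
    d=R.inv().apply(r2w(p,target)-s["eef_pos"])/50
    G=Ro.from_euler("z",p[2]+(yaw or 0))*Ro.from_euler("y",tilt)*Ro.from_euler("x",np.pi)
    t=np.degrees((R.inv()*G).as_rotvec())/6
    print("now rack",np.round(w2r(p,s["eef_pos"]),1),"d",np.round(d,3),"turn",np.round(t,2),"F",np.round(Ro.from_euler("z",-p[2]).apply(s["contact_force"]),1),"t",round(s["clock"],2),"op",round(s["opening"]*85.4,1))
E
python3 - <<'E'
from h import *
F=[("top",T((672,33)),(-123,-48,84)),("top",T((768,218)),(-123,48,84)),("top",T((725,237)),(-105,48,84)),
("top",T((250,425)),(131,48,6)),("top",T((210,243)),(116,-40,47)),("top",T((273,400)),(116,40,47)),
("side",S((553,385)),(131,-48,6)),("side",S((548,252)),(131,48,6)),("side",S((42,365)),(-123,-48,0))]
f=lambda p:np.concatenate([proj(n,r2w(p,P))-u for n,u,P in F])
s=least_squares(f,[484,270,1.97],loss="soft_l1"); p=s.x
print(p,np.round(f(p).reshape(-1,2),1).tolist()); np.save("rack.npy",p)
plan((40,0,240),p=p)
E
```

```text
[485.00157483 270.23031588   1.96712016] [[1.3, -1.2], [-1.3, 1.0], [-0.1, 0.2], [0.4, -0.4], [-0.9, -0.3], [-1.0, 0.4], [-1.2, -0.7], [-1.3, -1.0], [0.5, 0.9]]
now rack [348.8  81.1 230.8] d [-5.719 -2.839 -0.181] turn [-0.01  0.    6.85] F [ 0.1 -0.1 -0.7] t 0.2 op 85.4
```

Request:
drive_tool([
  {"x": -0.8, "y": -0.4, "z": -0.18, "az": 1.0},
  {"x": -1.6, "y": -0.8, "z": -0.18, "az": 2.2},
  {"x": -2.4, "y": -1.2, "z": -0.18, "az": 3.4},
  {"x": -3.2, "y": -1.6, "z": -0.18, "az": 4.6},
  {"x": -4.0, "y": -2.0, "z": -0.18, "az": 5.8},
  {"x": -4.9, "y": -2.4, "z": -0.18, "az": 6.85},
  {"x": -5.72, "y": -2.84, "z": -0.18, "az": 6.85},
  {"x": -5.72, "y": -2.84, "z": -0.18, "az": 6.85},
])

```text
invalid input
```

```bash
python3 - <<'E'
from h import *
plan((40,0,240))
c=imaging.camera_info("wrist"); f=imaging.grab_frame("wrist"); np.save("w.npy",np.r_[c["mtx"].ravel(),c["R"].ravel(),c["t"]])
cv2.imwrite("pics/w1.png",cv2.resize(f[:,:,::-1],None,fx=1.5,fy=1.5,interpolation=cv2.INTER_CUBIC))
for P in [(-105,-48,84),(-105,48,84),(-123,-48,84),(-123,48,84),(116,-40,47),(116,40,47),(131,48,6),(131,-48,6),(-105,31,25),(110,31,25),(-105,-31,25),(110,-31,25)]: print(P,np.round(proj(0,r2w(p,P),c)*1.5))
E
```

```text
now rack [348.8  81.1 230.8] d [-5.719 -2.839 -0.181] turn [-0.01  0.    6.85] F [ 0.1 -0.1 -0.7] t 0.2 op 85.4
(-105, -48, 84) [147. 750.]
(-105, 48, 84) [ 49. 696.]
(-123, -48, 84) [136. 760.]
(-123, 48, 84) [ 37. 708.]
(116, -40, 47) [308. 554.]
(116, 40, 47) [229. 501.]
(131, 48, 6) [246. 452.]
(131, -48, 6) [332. 513.]
(-105, 31, 25) [105. 637.]
(110, 31, 25) [242. 493.]
(-105, -31, 25) [160. 669.]
(110, -31, 25) [299. 533.]
```

View pics/w1.png

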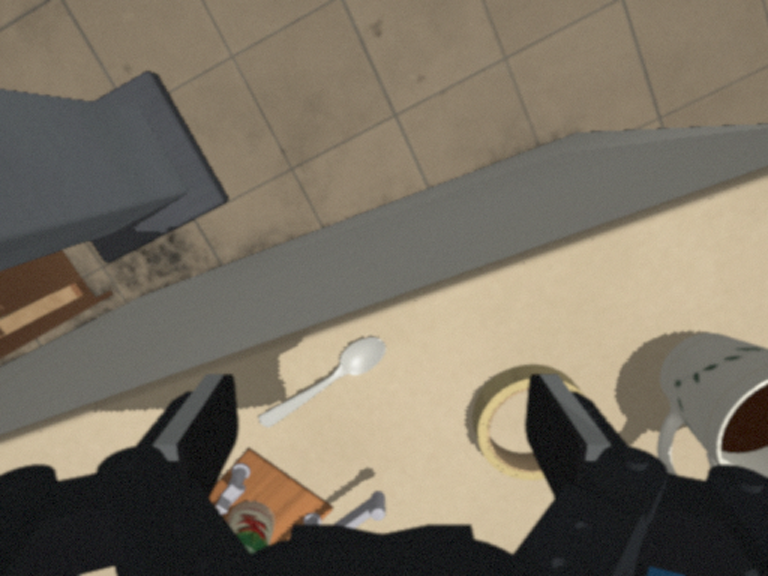

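Request:
drive_tool([
  {"x": -0.8, "y": -0.4, "z": -0.18, "ax": 0, "ay": 0, "az": 1.0, "hand": 85},
  {"x": -1.6, "y": -0.8, "z": -0.18, "ax": 0, "ay": 0, "az": 2.2, "hand": 85},
  {"x": -2.4, "y": -1.2, "z": -0.18, "ax": 0, "ay": 0, "az": 3.4, "hand": 85},
  {"x": -3.2, "y": -1.6, "z": -0.18, "ax": 0, "ay": 0, "az": 4.6, "hand": 85},
  {"x": -4.0, "y": -2.0, "z": -0.18, "ax": 0, "ay": 0, "az": 5.8, "hand": 85},
  {"x": -4.9, "y": -2.4, "z": -0.18, "ax": 0, "ay": 0, "az": 6.85, "hand": 85},
  {"x": -5.72, "y": -2.84, "z": -0.18, "ax": 0, "ay": 0, "az": 6.85, "hand": 85},
  {"x": -5.72, "y": -2.84, "z": -0.18, "ax": 0, "ay": 0, "az": 6.85, "hand": 85},
], grip_force=20)

```text
clock: 1.05
eef_pos: [472.4, 303.2, 240.3]
tcp_rot: [3.141, 0.002, 1.963]
contact_force: [-0.4, 0.2, 0.5]
opening: 0.996
grasp_force: 0.0
```

```bash
python3 - <<'E'
from h import *
plan((-63.5,0,56))
c=imaging.camera_info("wrist"); f=imaging.grab_frame("wrist")
cv2.imwrite("pics/w2.png",cv2.resize(f[:,:,::-1],None,fx=1.5,fy=1.5,interpolation=cv2.INTER_CUBIC))
for P in [(-105,-48,84),(-105,48,84),(-123,-48,84),(-123,48,84),(116,-40,47),(116,40,47),(131,48,6),(131,-48,6)]: print(P,np.round(proj(0,r2w(p,P),c)*1.5))
E
```

```text
now rack [ 35.3  -1.1 240.3] d [-1.97  -0.016  3.689] turn [ 0.    0.02 -0.04] F [0.3 0.3 0.5] t 1.05 op 85.0
(-105, -48, 84) [449. 454.]
(-105, 48, 84) [313. 454.]
(-123, -48, 84) [448. 476.]
(-123, 48, 84) [314. 476.]
(116, -40, 47) [442. 126.]
(116, 40, 47) [318. 126.]
(131, 48, 6) [313. 105.]
(131, -48, 6) [447. 105.]
```

View pics/w2.png

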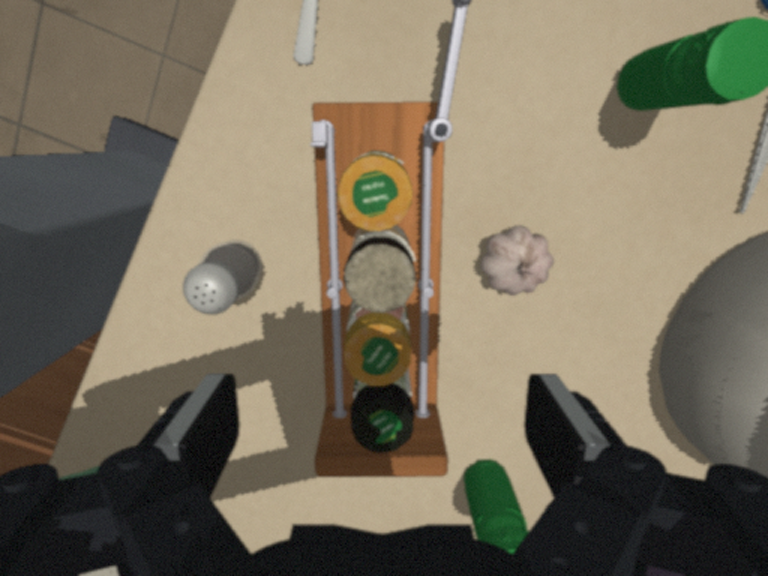

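```bash
python3 - <<'E'
from h import *
c=imaging.camera_info("wrist")
for n,u,z in [("y2",(375,192),112),("grey",(380,277),102),("y1",(378,349),111),("black",(381,416),112),("saltcentre",(211,288),85),("block",(382,473),84),("knob",(461,0),50),("pivot",(440,130),50)]:
    print(n,np.round(w2r(p,ray_z(0,np.array(u)/1.5,z,c)),1))
E
```

```text
y2 [ 82.9   3.2 112. ]
grey [ 32.4   0.6 102. ]
y1 [ -9.8   1.9 111. ]
black [-54.7   0.2 112. ]
saltcentre [ 20.7 107.3  85. ]
block [-117.9   -0.3   84. ]
knob [189.9 -48.2  50. ]
pivot [115.8 -38.   50. ]
```

Request:
drive_tool([
  {"x": -0.7, "y": -0.02, "z": 0.3, "ax": 0, "ay": 0, "az": 0, "hand": 85},
  {"x": -1.4, "y": -0.02, "z": 0.8, "ax": 0, "ay": 0, "az": 0, "hand": 85},
  {"x": -1.97, "y": -0.02, "z": 1.4, "ax": 0, "ay": 0, "az": 0, "hand": 85},
  {"x": -1.97, "y": -0.02, "z": 2.2, "ax": 0, "ay": 0, "az": 0, "hand": 85},
  {"x": -1.97, "y": -0.02, "z": 3.0, "ax": 0, "ay": 0, "az": 0, "hand": 85},
  {"x": -1.97, "y": -0.02, "z": 3.69, "ax": 0, "ay": 0, "az": 0, "hand": 85},
  {"x": -1.97, "y": -0.02, "z": 3.69, "ax": 0, "ay": 0, "az": 0, "hand": 60},
  {"x": -1.97, "y": -0.02, "z": 3.69, "ax": 0, "ay": 0, "az": 0, "hand": 52},
])

```text
clock: 1.9
eef_pos: [506.4, 216.8, 56.0]
tcp_rot: [-3.14, -0.0, 1.968]
contact_force: [-0.0, 0.1, 0.5]
opening: 0.686
grasp_force: 0.0
```

```bash
python3 -c "
from h import *
plan((-63.5,0,56))"
```

```text
now rack [-57.5   0.9  56. ] d [-0.12   0.017 -0.   ] turn [-0.01 -0.    0.01] F [ 0.1 -0.   0.5] t 1.9 op 58.6
```

Request:
drive_tool([
  {"x": -0.09, "y": 0.017, "z": 0, "ax": 0, "ay": 0, "az": 0, "hand": 50},
  {"x": -0.09, "y": 0.017, "z": 0, "ax": 0, "ay": 0, "az": 0, "hand": 46},
  {"x": -0.09, "y": 0.017, "z": 0, "ax": 0, "ay": 0, "az": 0, "hand": 43},
  {"x": -0.09, "y": 0.017, "z": 0, "ax": 0, "ay": 0, "az": 0, "hand": 38},
  {"x": -0.09, "y": 0.017, "z": 0, "ax": 0, "ay": 0, "az": 0, "hand": 38},
  {"x": -0.09, "y": 0.017, "z": 0, "ax": 0, "ay": 0, "az": 0, "hand": 38},
], grip_force=20)

```text
clock: 2.5
eef_pos: [510.3, 212.7, 57.2]
tcp_rot: [3.139, 0.0, 1.967]
contact_force: [-0.2, 0.1, 7.0]
opening: 0.466
grasp_force: 19.7
```

```bash
python3 -c "
from h import *
plan((-83.5,0,56))
c=imaging.camera_info('wrist'); f=imaging.grab_frame('wrist')
cv2.imwrite('pics/w3.png',f[:,:,::-1])
plan((-83.5,0,56))
"
```

```text
now rack [-62.9  -1.2  57.2] d [-0.412 -0.023  0.024] turn [0.02 0.   0.  ] F [0.1 0.1 7. ] t 2.5 op 39.8
now rack [-62.9  -1.1  57.2] d [-0.412 -0.023  0.023] turn [0.02 0.   0.  ] F [-0.5  0.9  7.8] t 2.55 op 40.0
```

View pics/w3.png

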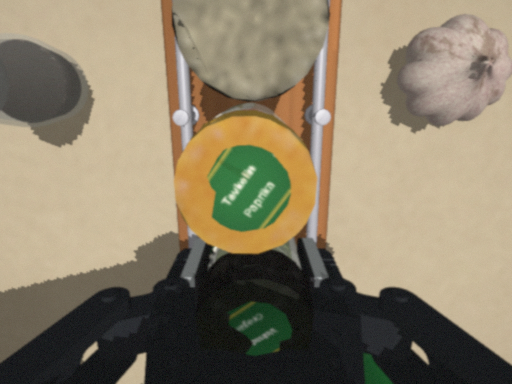

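Request:
drive_tool([
  {"x": -0.03, "y": -0.01, "z": -0.016, "ax": 0, "ay": 0, "az": 0, "hand": 38},
  {"x": -0.1, "y": -0.023, "z": -0.016, "ax": 0, "ay": 0, "az": 0, "hand": 38},
  {"x": -0.18, "y": -0.023, "z": -0.016, "ax": 0, "ay": 0, "az": 0, "hand": 38},
  {"x": -0.26, "y": -0.023, "z": -0.016, "ax": 0, "ay": 0, "az": 0, "hand": 38},
  {"x": -0.33, "y": -0.023, "z": -0.016, "ax": 0, "ay": 0, "az": 0, "hand": 38},
  {"x": -0.37, "y": -0.023, "z": -0.016, "ax": 0, "ay": 0, "az": 0, "hand": 38},
  {"x": -0.38, "y": -0.023, "z": -0.016, "ax": 0, "ay": 0, "az": 0, "hand": 38},
  {"x": -0.38, "y": -0.023, "z": -0.016, "ax": 0, "ay": 0, "az": 0, "hand": 38},
])

```text
clock: 3.35
eef_pos: [516.4, 194.6, 57.7]
tcp_rot: [3.14, -0.0, 1.967]
contact_force: [-2.0, 1.4, 10.6]
opening: 0.466
grasp_force: 20.3
```

```bash
python3 -c "
from h import *
plan((-83.5,0,56))
"
```

```text
now rack [-81.9   0.3  57.7] d [-0.033  0.005  0.033] turn [ 0.02 -0.   -0.  ] F [ 2.   1.3 10.6] t 3.35 op 39.8
```

Request:
drive_tool([
  {"x": 0, "y": 0, "z": 0, "ax": 0, "ay": 0, "az": 0, "hand": 44},
  {"x": 0, "y": 0, "z": 0, "ax": 0, "ay": 0, "az": 0, "hand": 60},
  {"x": 0, "y": 0, "z": 0, "ax": 0, "ay": 0, "az": 0, "hand": 70},
  {"x": 0.4, "y": 0, "z": 0, "ax": 0, "ay": 0, "az": 0, "hand": 70},
  {"x": 0.9, "y": 0, "z": 0, "ax": 0, "ay": 0, "az": 0, "hand": 70},
  {"x": 1.34, "y": 0, "z": 0, "ax": 0, "ay": 0, "az": 0, "hand": 70},
  {"x": 1.34, "y": 0, "z": 0, "ax": 0, "ay": 0, "az": 0, "hand": 60},
  {"x": 1.34, "y": 0, "z": 0, "ax": 0, "ay": 0, "az": 0, "hand": 50},
])

```text
clock: 4.15
eef_pos: [489.6, 256.1, 56.4]
tcp_rot: [-3.141, 0.0, 1.969]
contact_force: [0.1, -0.5, 0.3]
opening: 0.59
grasp_force: 0.0
```

```bash
python3 -c "
from h import *
plan((-14.7,0,56))
"
```

```text
now rack [-14.8   1.2  56.4] d [0.002 0.025 0.009] turn [-0.    0.    0.02] F [-0.5  0.1  0.3] t 4.15 op 50.4
```

Request:
drive_tool([
  {"x": 0, "y": 0.02, "z": 0, "ax": 0, "ay": 0, "az": 0, "hand": 44},
  {"x": 0, "y": 0.02, "z": 0, "ax": 0, "ay": 0, "az": 0, "hand": 38},
  {"x": 0, "y": 0.02, "z": 0, "ax": 0, "ay": 0, "az": 0, "hand": 38},
  {"x": 0, "y": 0.02, "z": -0.01, "ax": 0, "ay": 0, "az": 0, "hand": 38},
  {"x": -0.1, "y": 0.02, "z": -0.02, "ax": 0, "ay": 0, "az": 0, "hand": 38},
  {"x": -0.2, "y": 0.02, "z": -0.02, "ax": 0, "ay": 0, "az": 0, "hand": 38},
  {"x": -0.3, "y": 0.02, "z": -0.02, "ax": 0, "ay": 0, "az": 0, "hand": 38},
  {"x": -0.4, "y": 0.02, "z": -0.02, "ax": 0, "ay": 0, "az": 0, "hand": 38},
])

```text
clock: 4.95
eef_pos: [498.5, 237.6, 57.5]
tcp_rot: [-3.141, -0.0, 1.967]
contact_force: [-0.4, 1.1, -1.2]
opening: 0.471
grasp_force: 21.3
```

```bash
python3 -c "
from h import *
plan((-42,0,56))
"
```

```text
now rack [-35.4   0.1  57.5] d [-0.132  0.002  0.031] turn [-0. -0.  0.] F [ 1.2 -0.  -1.2] t 4.95 op 40.2
```

Request:
drive_tool([
  {"x": -0.04, "y": 0, "z": 0.006, "ax": 0, "ay": 0, "az": 0, "hand": 38},
  {"x": -0.08, "y": 0, "z": 0.006, "ax": 0, "ay": 0, "az": 0, "hand": 38},
  {"x": -0.1, "y": 0, "z": 0.006, "ax": 0, "ay": 0, "az": 0, "hand": 38},
  {"x": -0.12, "y": 0, "z": 0.006, "ax": 0, "ay": 0, "az": 0, "hand": 38},
  {"x": -0.12, "y": 0, "z": 0.006, "ax": 0, "ay": 0, "az": 0, "hand": 38},
])

```text
clock: 5.45
eef_pos: [500.7, 232.5, 57.3]
tcp_rot: [-3.142, 0.0, 1.968]
contact_force: [0.1, -0.2, -2.8]
opening: 0.475
grasp_force: 21.3
```

```bash
python3 -c "
from h import *
plan((-42,0,56))
t=imaging.grab_frame('side')[:,:,::-1][125:230,200:350]
cv2.imwrite('pics/s2.png',cv2.resize(t,None,fx=5,fy=5,interpolation=cv2.INTER_CUBIC))
"
```

```text
now rack [-40.9   0.1  57.3] d [-0.022  0.002  0.025] turn [-0.  0.  0.] F [-0.2  0.  -2.8] t 5.45 op 40.5
```

View pics/s2.png

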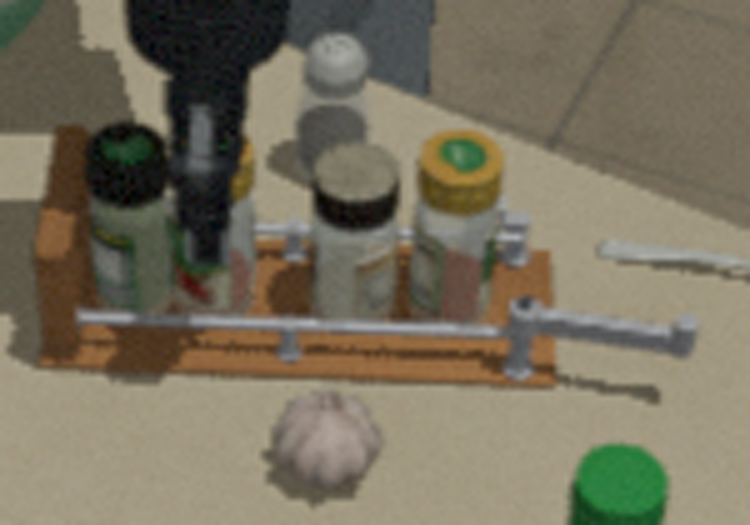

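Request:
drive_tool([
  {"x": 0, "y": 0, "z": 0.008, "ax": 0, "ay": 0, "az": 0, "hand": 38},
  {"x": 0, "y": 0, "z": 0.016, "ax": 0, "ay": 0, "az": 0, "hand": 38},
  {"x": 0, "y": 0, "z": 0.02, "ax": 0, "ay": 0, "az": 0, "hand": 38},
  {"x": 0, "y": 0, "z": 0.02, "ax": 0, "ay": 0, "az": 0, "hand": 38},
])

```text
clock: 5.9
eef_pos: [500.8, 232.6, 56.5]
tcp_rot: [3.141, -0.0, 1.968]
contact_force: [-1.5, -0.5, 3.7]
opening: 0.472
grasp_force: 21.6
```

```bash
python3 -c "
from h import *
plan((-42,0,56))
"
```

```text
now rack [-40.8  -0.   56.5] d [-0.023 -0.     0.01 ] turn [ 0. -0.  0.] F [0.1 1.6 3.7] t 5.9 op 40.3
```

Request:
drive_tool([
  {"x": -0.01, "y": 0, "z": 0, "ax": 0, "ay": 0, "az": 0, "hand": 38},
  {"x": -0.02, "y": 0, "z": 0, "ax": 0, "ay": 0, "az": 0, "hand": 38},
  {"x": -0.03, "y": 0, "z": 0, "ax": 0, "ay": 0, "az": 0, "hand": 38},
  {"x": -0.04, "y": 0, "z": 0, "ax": 0, "ay": 0, "az": 0, "hand": 38},
  {"x": -0.04, "y": 0, "z": 0, "ax": 0, "ay": 0, "az": 0, "hand": 38},
])

```text
clock: 6.4
eef_pos: [501.8, 230.8, 56.5]
tcp_rot: [3.141, -0.0, 1.967]
contact_force: [-1.3, 2.2, 3.6]
opening: 0.476
grasp_force: 21.1
```

```bash
python3 -c "
from h import *
plan((-42,0,56))
"
```

```text
now rack [-42.8  -0.3  56.5] d [ 0.017 -0.006  0.009] turn [ 0.01 -0.    0.  ] F [2.5 0.4 3.6] t 6.4 op 40.7
```

Request:
drive_tool([
  {"x": 0, "y": 0, "z": 0, "ax": 0, "ay": 0, "az": 0, "hand": 44},
  {"x": 0, "y": 0, "z": 0, "ax": 0, "ay": 0, "az": 0, "hand": 60},
  {"x": 0, "y": 0, "z": 0, "ax": 0, "ay": 0, "az": 0, "hand": 70},
  {"x": 0.5, "y": 0, "z": 0, "ax": 0, "ay": 0, "az": 0, "hand": 70},
  {"x": 1.0, "y": 0, "z": 0.06, "ax": 0, "ay": 0, "az": 0, "hand": 70},
  {"x": 1.43, "y": 0, "z": 0.12, "ax": 0, "ay": 0, "az": 0, "hand": 70},
  {"x": 1.43, "y": 0, "z": 0.12, "ax": 0, "ay": 0, "az": 0, "hand": 60},
  {"x": 1.43, "y": 0, "z": 0.12, "ax": 0, "ay": 0, "az": 0, "hand": 50},
])

```text
clock: 7.2
eef_pos: [473.7, 296.5, 50.1]
tcp_rot: [-3.141, 0.0, 1.969]
contact_force: [0.1, -0.5, -0.0]
opening: 0.589
grasp_force: 0.0
```

```bash
python3 -c "
from h import *
plan((28.6,0,50))
"
```

```text
now rack [28.6  0.3 50.1] d [-0.     0.006  0.002] turn [-0.    0.    0.02] F [-0.5  0.1 -0. ] t 7.2 op 50.3
```

Request:
drive_tool([
  {"x": 0, "y": 0, "z": 0, "ax": 0, "ay": 0, "az": 0, "hand": 44},
  {"x": 0, "y": 0, "z": 0, "ax": 0, "ay": 0, "az": 0, "hand": 38},
  {"x": 0, "y": 0, "z": 0, "ax": 0, "ay": 0, "az": 0, "hand": 38},
  {"x": 0, "y": 0, "z": 0, "ax": 0, "ay": 0, "az": 0, "hand": 38},
  {"x": -0.12, "y": 0, "z": 0, "ax": 0, "ay": 0, "az": 0, "hand": 38},
  {"x": -0.25, "y": 0, "z": 0, "ax": 0, "ay": 0, "az": 0, "hand": 38},
  {"x": -0.38, "y": 0, "z": 0, "ax": 0, "ay": 0, "az": 0, "hand": 38},
  {"x": -0.48, "y": 0, "z": 0, "ax": 0, "ay": 0, "az": 0, "hand": 38},
])

```text
clock: 8.0
eef_pos: [483.6, 273.9, 50.4]
tcp_rot: [3.141, -0.0, 1.967]
contact_force: [-0.4, 1.9, 3.5]
opening: 0.5
grasp_force: 20.9
```

```bash
python3 -c "
from h import *
plan((0,0,50))
"
```

```text
now rack [ 4.  -0.1 50.4] d [-0.08  -0.002  0.008] turn [ 0. -0. -0.] F [ 2.  -0.3  3.5] t 8.0 op 42.7
```

Request:
drive_tool([
  {"x": -0.04, "y": 0, "z": 0, "ax": 0, "ay": 0, "az": 0, "hand": 38},
  {"x": -0.075, "y": 0, "z": 0, "ax": 0, "ay": 0, "az": 0, "hand": 38},
  {"x": -0.075, "y": 0, "z": 0, "ax": 0, "ay": 0, "az": 0, "hand": 38},
  {"x": -0.075, "y": 0, "z": 0, "ax": 0, "ay": 0, "az": 0, "hand": 46},
  {"x": -0.075, "y": 0, "z": 0, "ax": 0, "ay": 0, "az": 0, "hand": 60},
  {"x": -0.075, "y": 0, "z": 0, "ax": 0, "ay": 0, "az": 0, "hand": 70},
  {"x": 0.5, "y": 0, "z": 0, "ax": 0, "ay": 0, "az": 0, "hand": 70},
  {"x": 1.0, "y": 0, "z": 0, "ax": 0, "ay": 0, "az": 0, "hand": 70},
])

```text
clock: 8.8
eef_pos: [463.6, 320.8, 50.1]
tcp_rot: [-3.141, 0.0, 1.966]
contact_force: [0.3, 0.5, -0.4]
opening: 0.821
grasp_force: 0.0
```

Request:
drive_tool([
  {"x": 0.5, "y": 0, "z": 0, "ax": 0, "ay": 0, "az": 0, "hand": 70},
  {"x": 0.5, "y": 0, "z": 0, "ax": 0, "ay": 0, "az": 0, "hand": 60},
  {"x": 0.5, "y": 0, "z": 0, "ax": 0, "ay": 0, "az": 0, "hand": 50},
  {"x": 0.5, "y": 0, "z": 0, "ax": 0, "ay": 0, "az": 0, "hand": 44},
  {"x": 0.5, "y": 0, "z": 0, "ax": 0, "ay": 0, "az": 0, "hand": 38},
  {"x": 0.5, "y": 0, "z": 0, "ax": 0, "ay": 0, "az": 0, "hand": 38},
  {"x": 0.5, "y": 0, "z": 0, "ax": 0, "ay": 0, "az": 0, "hand": 38},
])

```text
clock: 9.5
eef_pos: [454.3, 342.6, 50.7]
tcp_rot: [-3.141, 0.0, 1.966]
contact_force: [-2.1, -0.9, 6.7]
opening: 0.483
grasp_force: 13.6
```

```bash
python3 -c "
from h import *
plan((40,0,50))
c=imaging.camera_info('wrist')
f=imaging.grab_frame('wrist')
t=imaging.grab_frame('side')[:,:,::-1][125:230,200:350]
cv2.imwrite('pics/s3.png',cv2.resize(t,None,fx=5,fy=5,interpolation=cv2.INTER_CUBIC))
plan((40,0,50))
"
```

```text
now rack [78.6  0.4 50.7] d [-0.773  0.009  0.014] turn [-0.01  0.   -0.01] F [0.  2.3 6.7] t 9.5 op 41.3
now rack [78.6  0.4 50.7] d [-0.773  0.009  0.014] turn [-0.01  0.   -0.01] F [0.5 2.5 6.8] t 9.6 op 41.2
```

View pics/s3.png

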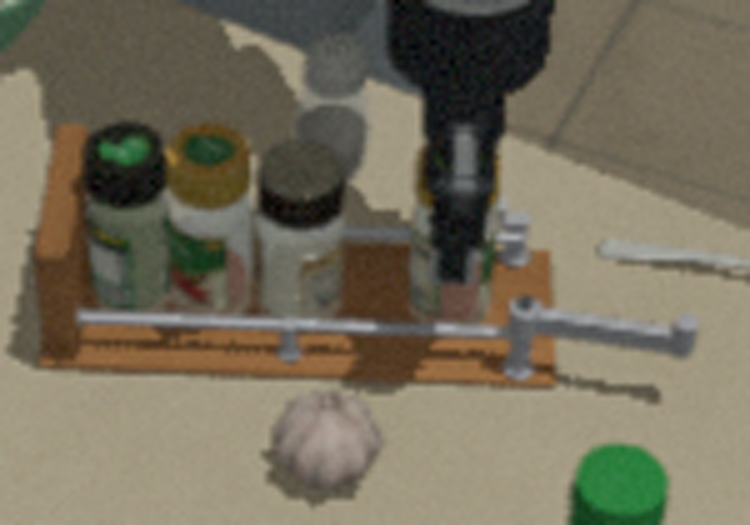

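Request:
drive_tool([
  {"x": -0.08, "y": 0.009, "z": -0.008, "ax": 0, "ay": 0, "az": 0, "hand": 38},
  {"x": -0.2, "y": 0.009, "z": -0.008, "ax": 0, "ay": 0, "az": 0, "hand": 38},
  {"x": -0.32, "y": 0.009, "z": -0.008, "ax": 0, "ay": 0, "az": 0, "hand": 38},
  {"x": -0.44, "y": 0.009, "z": -0.008, "ax": 0, "ay": 0, "az": 0, "hand": 38},
  {"x": -0.56, "y": 0.009, "z": -0.008, "ax": 0, "ay": 0, "az": 0, "hand": 38},
  {"x": -0.64, "y": 0.009, "z": -0.008, "ax": 0, "ay": 0, "az": 0, "hand": 38},
  {"x": -0.66, "y": 0.009, "z": -0.008, "ax": 0, "ay": 0, "az": 0, "hand": 38},
  {"x": -0.66, "y": 0.009, "z": -0.008, "ax": 0, "ay": 0, "az": 0, "hand": 38},
])

```text
clock: 10.4
eef_pos: [467.7, 313.0, 50.8]
tcp_rot: [3.141, 0.0, 1.967]
contact_force: [-1.1, 1.1, 5.7]
opening: 0.476
grasp_force: 16.0
```

```bash
python3 -c "
from h import *
plan((40,0,50))
"
```

```text
now rack [46.1 -0.6 50.8] d [-0.123 -0.012  0.017] turn [0. 0. 0.] F [1.5 0.6 5.7] t 10.4 op 40.6
```

Request:
drive_tool([
  {"x": -0.02, "y": -0.01, "z": -0.006, "ax": 0, "ay": 0, "az": 0, "hand": 38},
  {"x": -0.04, "y": -0.01, "z": -0.006, "ax": 0, "ay": 0, "az": 0, "hand": 38},
  {"x": -0.05, "y": -0.01, "z": -0.006, "ax": 0, "ay": 0, "az": 0, "hand": 38},
  {"x": -0.06, "y": -0.01, "z": -0.006, "ax": 0, "ay": 0, "az": 0, "hand": 38},
  {"x": -0.06, "y": -0.01, "z": -0.006, "ax": 0, "ay": 0, "az": 0, "hand": 38},
])

```text
clock: 10.9
eef_pos: [468.0, 310.3, 50.9]
tcp_rot: [-3.141, 0.0, 1.968]
contact_force: [-0.4, 1.5, 3.4]
opening: 0.481
grasp_force: 15.9
```

Request:
drive_tool([
  {"x": -0.01, "y": 0, "z": 0, "ax": 0, "ay": 0, "az": 0, "hand": 38},
  {"x": -0.02, "y": 0, "z": 0, "ax": 0, "ay": 0, "az": 0, "hand": 38},
  {"x": -0.02, "y": 0, "z": 0, "ax": 0, "ay": 0, "az": 0, "hand": 38},
  {"x": -0.02, "y": 0, "z": 0, "ax": 0, "ay": 0, "az": 0, "hand": 38},
])

```text
clock: 11.3
eef_pos: [468.4, 309.4, 50.9]
tcp_rot: [-3.141, 0.0, 1.967]
contact_force: [-1.2, 1.5, 3.0]
opening: 0.479
grasp_force: 15.9
```

```bash
python3 -c "
from h import *
plan((40,0,50))
"
```

```text
now rack [42.6  0.2 50.9] d [-0.052  0.004  0.019] turn [-0.  0.  0.] F [1.9 0.5 3. ] t 11.3 op 40.9
```

Request:
drive_tool([
  {"x": -0.01, "y": 0, "z": 0, "ax": 0, "ay": 0, "az": 0, "hand": 38},
  {"x": -0.01, "y": 0, "z": 0, "ax": 0, "ay": 0, "az": 0, "hand": 38},
  {"x": -0.01, "y": 0, "z": 0, "ax": 0, "ay": 0, "az": 0, "hand": 38},
])

```text
clock: 11.6
eef_pos: [468.6, 309.0, 50.9]
tcp_rot: [-3.141, 0.0, 1.967]
contact_force: [-1.3, 1.8, 1.4]
opening: 0.482
grasp_force: 15.8
```

Request:
drive_tool([
  {"x": -0.01, "y": 0, "z": 0, "ax": 0, "ay": 0, "az": 0, "hand": 38},
  {"x": -0.01, "y": 0, "z": 0, "ax": 0, "ay": 0, "az": 0, "hand": 38},
  {"x": -0.01, "y": 0, "z": 0, "ax": 0, "ay": 0, "az": 0, "hand": 38},
])

```text
clock: 11.9
eef_pos: [468.8, 308.5, 51.0]
tcp_rot: [-3.142, 0.0, 1.967]
contact_force: [-1.2, 1.3, 0.8]
opening: 0.48
grasp_force: 15.8
```

Request:
drive_tool([
  {"x": -0.01, "y": 0, "z": 0.008, "ax": 0, "ay": 0, "az": 0, "hand": 38},
  {"x": -0.01, "y": 0, "z": 0.008, "ax": 0, "ay": 0, "az": 0, "hand": 38},
  {"x": -0.01, "y": 0, "z": 0.008, "ax": 0, "ay": 0, "az": 0, "hand": 38},
])

```text
clock: 12.2
eef_pos: [469.0, 308.4, 50.9]
tcp_rot: [3.141, -0.0, 1.967]
contact_force: [-2.5, 3.2, 4.9]
opening: 0.481
grasp_force: 16.1
```

Request:
drive_tool([
  {"x": -0.01, "y": 0, "z": 0, "ax": 0, "ay": 0, "az": 0, "hand": 38},
  {"x": -0.01, "y": 0, "z": 0, "ax": 0, "ay": 0, "az": 0, "hand": 38},
  {"x": -0.01, "y": 0, "z": 0, "ax": 0, "ay": 0, "az": 0, "hand": 38},
])

```text
clock: 12.5
eef_pos: [469.3, 308.0, 50.9]
tcp_rot: [3.141, -0.0, 1.967]
contact_force: [-2.5, 3.9, 6.1]
opening: 0.478
grasp_force: 16.0
```

Request:
drive_tool([
  {"x": -0.01, "y": 0, "z": -0.006, "ax": 0, "ay": 0, "az": 0, "hand": 38},
  {"x": -0.01, "y": 0, "z": -0.006, "ax": 0, "ay": 0, "az": 0, "hand": 38},
  {"x": -0.01, "y": 0, "z": -0.006, "ax": 0, "ay": 0, "az": 0, "hand": 38},
])

```text
clock: 12.8
eef_pos: [469.5, 307.3, 50.9]
tcp_rot: [3.141, -0.0, 1.967]
contact_force: [-1.8, 3.5, 2.0]
opening: 0.48
grasp_force: 15.9
```

```bash
python3 -c "
from h import *
plan((40,0,50))
t=imaging.grab_frame('top')[:,:,::-1][180:286,170:328]
t2=imaging.grab_frame('side')[:,:,::-1][125:230,200:350]
cv2.imwrite('pics/s4.png',np.vstack([cv2.resize(t,(600,402),interpolation=cv2.INTER_CUBIC)[:180] if 0 else cv2.resize(t2,(750,525),interpolation=cv2.INTER_CUBIC)]))
plan((40,0,50))
"
```

```text
now rack [40.2  0.  50.9] d [-0.003  0.001  0.018] turn [ 0. -0.  0.] F [4.  0.3 2. ] t 12.8 op 41.0
now rack [40.2  0.  50.9] d [-0.003  0.     0.018] turn [ 0. -0.  0.] F [ 4.  -0.1  3.8] t 12.9 op 41.3
```

View pics/s4.png

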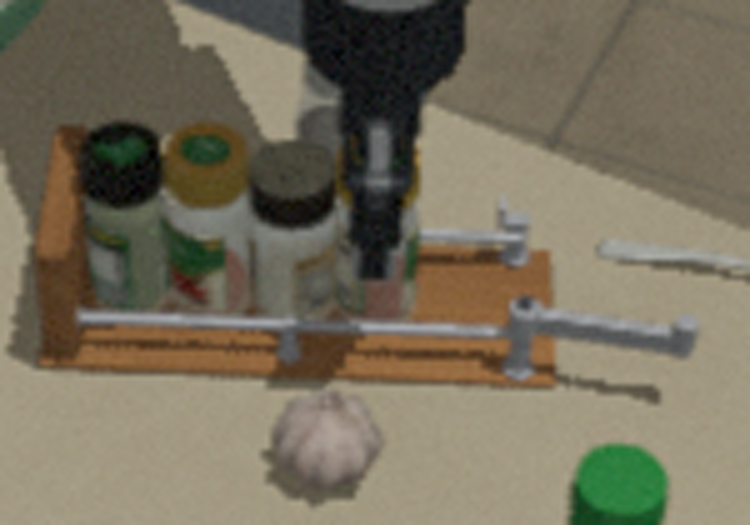

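Request:
drive_tool([
  {"x": -0.008, "y": 0, "z": 0, "ax": 0, "ay": 0, "az": 0, "hand": 38},
  {"x": -0.008, "y": 0, "z": 0, "ax": 0, "ay": 0, "az": 0, "hand": 38},
  {"x": -0.008, "y": 0, "z": 0, "ax": 0, "ay": 0, "az": 0, "hand": 38},
])

```text
clock: 13.2
eef_pos: [469.6, 306.9, 50.9]
tcp_rot: [3.141, -0.0, 1.967]
contact_force: [-1.7, 3.8, 3.6]
opening: 0.482
grasp_force: 15.9
```

Request:
drive_tool([
  {"x": -0.008, "y": 0, "z": 0, "ax": 0, "ay": 0, "az": 0, "hand": 38},
  {"x": -0.008, "y": 0, "z": 0, "ax": 0, "ay": 0, "az": 0, "hand": 38},
  {"x": -0.008, "y": 0, "z": 0, "ax": 0, "ay": 0, "az": 0, "hand": 38},
])

```text
clock: 13.5
eef_pos: [469.8, 306.5, 50.9]
tcp_rot: [3.141, -0.0, 1.967]
contact_force: [-1.8, 3.5, 3.1]
opening: 0.481
grasp_force: 15.9
```

Request:
drive_tool([
  {"x": -0.008, "y": 0, "z": 0, "ax": 0, "ay": 0, "az": 0, "hand": 38},
  {"x": -0.008, "y": 0, "z": 0, "ax": 0, "ay": 0, "az": 0, "hand": 38},
  {"x": -0.008, "y": 0, "z": 0, "ax": 0, "ay": 0, "az": 0, "hand": 38},
])

```text
clock: 13.8
eef_pos: [470.0, 306.1, 50.9]
tcp_rot: [3.141, 0.0, 1.967]
contact_force: [-0.6, 3.7, 3.7]
opening: 0.484
grasp_force: 15.9
```

Request:
drive_tool([
  {"x": -0.008, "y": 0, "z": 0, "ax": 0, "ay": 0, "az": 0, "hand": 38},
  {"x": -0.008, "y": 0, "z": 0, "ax": 0, "ay": 0, "az": 0, "hand": 38},
  {"x": -0.008, "y": 0, "z": 0, "ax": 0, "ay": 0, "az": 0, "hand": 38},
])

```text
clock: 14.1
eef_pos: [470.1, 305.7, 50.9]
tcp_rot: [3.142, -0.0, 1.967]
contact_force: [-2.0, 3.2, 3.3]
opening: 0.485
grasp_force: 15.9
```

Request:
drive_tool([
  {"x": -0.008, "y": 0, "z": 0, "ax": 0, "ay": 0, "az": 0, "hand": 38},
  {"x": -0.008, "y": 0, "z": 0, "ax": 0, "ay": 0, "az": 0, "hand": 38},
  {"x": -0.008, "y": 0, "z": 0, "ax": 0, "ay": 0, "az": 0, "hand": 38},
])

```text
clock: 14.4
eef_pos: [470.2, 305.4, 50.9]
tcp_rot: [3.142, -0.0, 1.967]
contact_force: [-2.3, 4.3, 3.6]
opening: 0.483
grasp_force: 15.9
```

Request:
drive_tool([
  {"x": -0.008, "y": 0, "z": 0, "ax": 0, "ay": 0, "az": 0, "hand": 38},
  {"x": -0.008, "y": 0, "z": 0, "ax": 0, "ay": 0, "az": 0, "hand": 38},
  {"x": -0.008, "y": 0, "z": 0, "ax": 0, "ay": 0, "az": 0, "hand": 38},
])

```text
clock: 14.7
eef_pos: [470.3, 305.3, 50.9]
tcp_rot: [3.141, -0.0, 1.967]
contact_force: [-3.0, 5.9, 4.9]
opening: 0.477
grasp_force: 15.9
```

Request:
drive_tool([
  {"x": -0.005, "y": 0, "z": 0, "ax": 0, "ay": 0, "az": 0, "hand": 38},
  {"x": -0.01, "y": 0, "z": 0, "ax": 0, "ay": 0, "az": 0, "hand": 38},
  {"x": -0.01, "y": 0, "z": 0, "ax": 0, "ay": 0, "az": 0, "hand": 38},
  {"x": -0.01, "y": 0, "z": 0, "ax": 0, "ay": 0, "az": 0, "hand": 38},
])

```text
clock: 15.1
eef_pos: [470.3, 305.2, 50.9]
tcp_rot: [3.141, -0.001, 1.967]
contact_force: [-4.1, 8.1, 4.1]
opening: 0.477
grasp_force: 15.9
```

```bash
python3 -c "
from h import *
plan((40,0,50))
"
```

```text
now rack [37.9  0.1 50.9] d [0.042 0.001 0.018] turn [ 0.   -0.01  0.  ] F [9.1 0.7 4.1] t 15.1 op 40.7
```

Request:
drive_tool([
  {"x": 0.012, "y": 0, "z": 0, "ax": 0, "ay": 0, "az": 0, "hand": 38},
  {"x": 0.024, "y": 0, "z": 0, "ax": 0, "ay": 0, "az": 0, "hand": 38},
  {"x": 0.024, "y": 0, "z": 0, "ax": 0, "ay": 0, "az": 0, "hand": 42},
  {"x": 0.024, "y": 0, "z": 0, "ax": 0, "ay": 0, "az": 0, "hand": 52},
  {"x": 0.024, "y": 0, "z": 0, "ax": 0, "ay": 0, "az": 0, "hand": 64},
  {"x": 0.024, "y": 0, "z": 0, "ax": 0, "ay": 0, "az": 0, "hand": 76},
  {"x": 0.024, "y": 0, "z": -0.6, "ax": 0, "ay": 0, "az": 0, "hand": 80},
  {"x": 0.024, "y": 0, "z": -1.4, "ax": 0, "ay": 0, "az": 0, "hand": 80},
])

```text
clock: 15.9
eef_pos: [468.5, 304.4, 119.6]
tcp_rot: [-3.137, 0.001, 1.967]
contact_force: [0.1, 0.4, 0.4]
opening: 0.936
grasp_force: 0.0
```

```bash
python3 -c "
from h import *
print(monitor.sense()['qpos'])
plan((17,107.5,150),yaw=-np.pi/2)
plan((17,107.5,150),yaw=np.pi/2)
"
```

```text
[ 5.73645614e-01  3.87040688e-01  1.86803482e+00 -2.37190850e-04
  8.91706343e-01  1.77189301e-01]
now rack [ 37.9   2.  119.6] d [-0.418 -2.112 -0.597] turn [-0.03  0.05 15.  ] F [ 0.3 -0.3  0.4] t 15.9 op 79.9
now rack [ 37.9   2.  119.6] d [-0.418 -2.112 -0.597] turn [ -0.05  -0.03 -15.  ] F [ 0.3 -0.3  0.4] t 15.9 op 79.9
```

Request:
drive_tool([
  {"x": 0, "y": 0, "z": -0.6, "ax": 0, "ay": 0, "az": 1.3, "hand": 80},
  {"x": -0.1, "y": -0.5, "z": -0.6, "ax": 0, "ay": 0, "az": 2.7, "hand": 80},
  {"x": -0.2, "y": -1.0, "z": -0.6, "ax": 0, "ay": 0, "az": 4.1, "hand": 80},
  {"x": -0.3, "y": -1.5, "z": -0.6, "ax": 0, "ay": 0, "az": 5.5, "hand": 80},
  {"x": -0.42, "y": -2.11, "z": -0.6, "ax": 0, "ay": 0, "az": 6.9, "hand": 80},
  {"x": -0.42, "y": -2.11, "z": -0.6, "ax": 0, "ay": 0, "az": 8.3, "hand": 80},
  {"x": -0.42, "y": -2.11, "z": -0.6, "ax": 0, "ay": 0, "az": 9.7, "hand": 80},
  {"x": -0.42, "y": -2.11, "z": -0.6, "ax": 0, "ay": 0, "az": 11.1, "hand": 80},
])

```text
clock: 16.7
eef_pos: [380.6, 245.1, 150.9]
tcp_rot: [3.141, 0.0, 0.799]
contact_force: [0.1, 0.0, -0.5]
opening: 0.939
grasp_force: 0.0
```

Request:
drive_tool([
  {"x": 0, "y": 0, "z": 0, "ax": 0, "ay": 0, "az": 1.4, "hand": 80},
  {"x": 0, "y": 0, "z": 0, "ax": 0, "ay": 0, "az": 2.8, "hand": 80},
  {"x": 0, "y": 0, "z": 0, "ax": 0, "ay": 0, "az": 3.9, "hand": 80},
  {"x": 0, "y": 0, "z": 0, "ax": 0, "ay": 0, "az": 3.9, "hand": 80},
  {"x": 0, "y": 0, "z": 0, "ax": 0, "ay": 0, "az": 3.9, "hand": 80},
])

```text
clock: 17.2
eef_pos: [380.7, 245.3, 150.8]
tcp_rot: [3.141, 0.0, 0.4]
contact_force: [-0.6, 0.8, -0.5]
opening: 0.938
grasp_force: 0.0
```

```bash
python3 -c "
from h import *
plan((17,107.5,40),yaw=-np.pi/2)
c=imaging.camera_info('wrist'); f=imaging.grab_frame('wrist'); cv2.imwrite('pics/w5.png',f[:,:,::-1])
plan((17,107.5,40),yaw=-np.pi/2)
g=cv2.medianBlur(cv2.cvtColor(f,cv2.COLOR_RGB2GRAY),5)
print(np.round(proj(0,r2w(p,(17,107.5,88)),c)))
for q in cv2.HoughCircles(g,cv2.HOUGH_GRADIENT,1,20,param1=100,param2=22,minRadius=15,maxRadius=90)[0][:8]: print(q, np.round(w2r(p,ray_z(0,q[:2],80,c)),1))
"
```

```text
now rack [ 17.3 105.8 150.8] d [-0.033  0.005  2.216] turn [0.   0.   0.04] F [ 1.   0.2 -0.5] t 17.2 op 80.1
now rack [ 17.3 105.8 150.8] d [-0.034  0.005  2.216] turn [0.   0.   0.03] F [-0.5  0.4  0.4] t 17.25 op 80.0
[252. 211.]
[212.5  24.5  44.9] [40.8 -5.8 80. ]
[256.5  13.5  74.8] [ 15.  -11.7  80. ]
[373.5  31.5  39.1] [-54.1  -2.6  80. ]
[284.5  26.5  44.9] [-1.5 -5.  80. ]
[253.5 209.5  23.2] [ 16.2 109.3  80. ]
[310.5  28.5  61.8] [-16.8  -4.   80. ]
[431.5  39.5  33. ] [-89.1   1.6  80. ]
[278.5   4.5  89.4] [  2.3 -16.5  80. ]
```

Request:
drive_tool([
  {"x": -0.055, "y": 0.015, "z": 0.7, "ax": 0, "ay": 0, "az": 0, "hand": 80},
  {"x": -0.055, "y": 0.015, "z": 1.5, "ax": 0, "ay": 0, "az": 0, "hand": 80},
  {"x": -0.055, "y": 0.015, "z": 2.1, "ax": 0, "ay": 0, "az": 0, "hand": 70},
  {"x": -0.055, "y": 0.015, "z": 2.2, "ax": 0, "ay": 0, "az": 0, "hand": 60},
  {"x": -0.055, "y": 0.015, "z": 2.2, "ax": 0, "ay": 0, "az": 0, "hand": 52},
  {"x": -0.055, "y": 0.015, "z": 2.2, "ax": 0, "ay": 0, "az": 0, "hand": 47},
  {"x": -0.055, "y": 0.015, "z": 2.2, "ax": 0, "ay": 0, "az": 0, "hand": 43},
  {"x": -0.055, "y": 0.015, "z": 2.2, "ax": 0, "ay": 0, "az": 0, "hand": 43},
])

```text
clock: 18.05
eef_pos: [379.4, 244.3, 42.1]
tcp_rot: [-3.141, -0.002, 0.397]
contact_force: [-0.2, 0.1, -0.2]
opening: 0.501
grasp_force: 0.0
```

```bash
python3 -c "
from h import *
plan((17,107.5,40),yaw=-np.pi/2); print(monitor.sense()['grasp_force'])
"
```

```text
now rack [ 16.8 107.4  42.1] d [-0.001 -0.004  0.042] turn [-0.   -0.02  0.01] F [ 0.2  0.2 -0.2] t 18.05 op 42.8
0.0
```

Request:
drive_tool([
  {"x": 0, "y": 0, "z": 0, "ax": 0, "ay": 0, "az": 0, "hand": 39},
  {"x": 0, "y": 0, "z": 0, "ax": 0, "ay": 0, "az": 0, "hand": 39},
  {"x": 0, "y": 0, "z": 0, "ax": 0, "ay": 0, "az": 0, "hand": 39},
])

```text
clock: 18.35
eef_pos: [378.7, 243.8, 41.1]
tcp_rot: [-3.142, -0.0, 0.397]
contact_force: [-0.2, 1.0, 0.2]
opening: 0.454
grasp_force: 0.0
```

```bash
python3 -c "
from h import *
plan((17,107.5,40),yaw=-np.pi/2); print(monitor.sense()['grasp_force'])
"
```

```text
now rack [ 16.6 108.3  41.1] d [ 0.016 -0.007  0.021] turn [-0. -0.  0.] F [ 1.  -0.2  0.2] t 18.35 op 38.8
0.0
```

Request:
drive_tool([
  {"x": 0, "y": 0, "z": 0, "ax": 0, "ay": 0, "az": 0, "hand": 46},
  {"x": 0, "y": 0, "z": 0, "ax": 0, "ay": 0, "az": 0, "hand": 62},
  {"x": 0, "y": 0, "z": 0, "ax": 0, "ay": 0, "az": 0, "hand": 78},
  {"x": 0, "y": 0, "z": -0.4, "ax": 0, "ay": 0, "az": 0, "hand": 84},
  {"x": 0, "y": 0, "z": -1.2, "ax": 0, "ay": 0, "az": 0, "hand": 84},
  {"x": 0, "y": 0, "z": -2.0, "ax": 0, "ay": 0, "az": -1.4, "hand": 84},
  {"x": 0, "y": 0, "z": -2.0, "ax": 0, "ay": 0, "az": -2.8, "hand": 84},
  {"x": 0, "y": 0, "z": -2.0, "ax": 0, "ay": 0, "az": -4.2, "hand": 84},
])

```text
clock: 19.15
eef_pos: [379.4, 244.3, 142.3]
tcp_rot: [3.141, -0.003, 0.843]
contact_force: [-0.6, -0.3, 0.2]
opening: 0.984
grasp_force: 0.0
```

Request:
drive_tool([
  {"x": 0, "y": 0, "z": 0, "ax": 0, "ay": 0, "az": -1.4, "hand": 84},
  {"x": 0, "y": 0, "z": 0, "ax": 0, "ay": 0, "az": -2.8, "hand": 84},
  {"x": 0, "y": 0, "z": 0, "ax": 0, "ay": 0, "az": -4.2, "hand": 84},
  {"x": 0, "y": 0, "z": 0, "ax": 0, "ay": 0, "az": -5.6, "hand": 84},
  {"x": 0, "y": 0, "z": 0, "ax": 0, "ay": 0, "az": -7.0, "hand": 84},
  {"x": 0, "y": 0, "z": 0, "ax": 0, "ay": 0, "az": -8.4, "hand": 84},
  {"x": 0, "y": 0, "z": 0, "ax": 0, "ay": 0, "az": -9.8, "hand": 84},
  {"x": 0, "y": 0, "z": 0, "ax": 0, "ay": 0, "az": -10.8, "hand": 84},
])

```text
clock: 19.95
eef_pos: [378.5, 243.7, 140.8]
tcp_rot: [-3.141, 0.0, 1.973]
contact_force: [-0.1, -0.4, -0.7]
opening: 0.983
grasp_force: 0.0
```

```bash
python3 -c "
from h import *
plan((16.8,108,37)); print(monitor.sense()['grasp_force'])
"
```

```text
now rack [ 16.6 108.5 140.8] d [0.004 0.011 2.076] turn [-0.    0.    0.06] F [-0.4  0.2 -0.7] t 19.95 op 84.0
0.0
```

```bash
python3 -c "
from h import *
c=imaging.camera_info('wrist'); f=imaging.grab_frame('wrist'); cv2.imwrite('pics/w6.png',f[:,:,::-1])
g=cv2.medianBlur(cv2.cvtColor(f,cv2.COLOR_RGB2GRAY),5)
for z in(0,60,88): print('pred',z,np.round(proj(0,r2w(p,(16.5,108.5,z)),c)))
for q in cv2.HoughCircles(g,cv2.HOUGH_GRADIENT,1,20,param1=100,param2=20,minRadius=15,maxRadius=50)[0][:12]: print(q, np.round(w2r(p,ray_z(0,q[:2],80,c)),1))
s=imaging.grab_frame('side')[:,:,::-1]; s0=cv2.resize(cv2.imread('pics/side0.png'),(512,384),interpolation=cv2.INTER_AREA)
cv2.imwrite('pics/s5.png',s)
d=np.abs(s.astype(int)-s0).mean(2)
a=d[125:180:3,250:285:2].astype(int); print('diff rows125+3i cols250+2j'); print(a)
"
```

```text
pred 0 [255. 178.]
pred 60 [255. 199.]
pred 88 [255. 213.]
[423.5 249.5  42.7] [-12.1  -6.7  80. ]
[458.5 197.5  43.8] [ 25.2 -23.5  80. ]
[439.5 186.5  40.5] [32.5 -9.9 80. ]
[421.5 176.5  36.1] [39.1  2.6 80. ]
[248.5 188.5  25.7] [ 30.3 112.8  80. ]
[393.5 171.5  42.7] [42.2 20.9 80. ]
[251.5 208.5  24.9] [ 16.6 110.8  80. ]
[372.5 232.5  42.7] [ 0.2 29.5 80. ]
[369.5 294.5  36. ] [-47.8  26.3  80. ]
[356.5 216.5  31.6] [11.6 41.4 80. ]
[380.5 204.5  27.1] [20.  26.5 80. ]
[394.5 129.5  31.3] [68.5 23.7 80. ]
diff rows125+3i cols250+2j
[[  6   1   0   2   4   2   3   2  15  20  14   6   5   2   0   4   1   1]
 [  3   0   4   4   2   1   3   1   2   2   2   0   3   3   1   1   0   2]
 [  3   3   3   2   3   2   0   1   1   1   2   2   1   1   1   4   2   2]
 [  3   0   4  10   2   9  24   4   2   4   1   1   2   0   0   0   5   1]
 [ 35   8   0   1   1   2   1   0   0   2   1   1   3   4   1   2   1   5]
 [ 62  59   2   2   3   1   1   5   1   1   4   8   2   4   1   2   1   5]
 [ 67  66  59   8   2   0   0   3   1   2   3   8   1   4   8   2   2   2]
 [ 59  64   8   0   5   0   4 
[... 170 characters left out ...]
 38  46  39  28   2   7]
 [ 21  24  19  41  22  22  46  22  22  22  21  42  11  35  59  54  29  16]
 [ 23  23  15  24  22  34  42   5  20  25  26  27  30  45  33  29  29  43]
 [ 23  38  31  28  31  31  50  18  53  53  47  20  26  27  25  40  60  67]
 [ 28  53  27  18  12  46  31   4  14  17  44  36  25  25  51  52  59  60]
 [ 57 100 100  89  88  78  69   2  67 102 100  69  57  61  33  35  12  30]
 [  4   2  36  50  56  44  20  23  19  53  94  90  79  42   2  24   2  46]
 [ 25  44  38  21   3  11  34   8  40  36  52  12   0   4   4  30  44  40]
 [ 33  65  64  31  36  33  43  12  26  16  39  40  38  17   6  21  29  29]
 [ 23  39  24  27   4   4  41  10  20   3  17   4  12  14   6  14  18  23]]
```

```bash
python3 -c "
from h import *
plan((12.1,109.5,28.5),tilt=np.radians(12))
"
```

```text
now rack [ 16.6 108.5 140.8] d [-0.09  -0.02   2.246] turn [-0.   -2.    0.02] F [ 0.4  0.1 -0.4] t 20.05 op 84.1
```

Request:
drive_tool([
  {"x": -0.09, "y": -0.02, "z": 0, "ax": 0, "ay": -1.0, "az": 0, "hand": 84},
  {"x": -0.09, "y": -0.02, "z": 0, "ax": 0, "ay": -2.0, "az": 0, "hand": 84},
  {"x": -0.09, "y": -0.02, "z": 0.8, "ax": 0, "ay": -2.0, "az": 0, "hand": 84},
  {"x": -0.09, "y": -0.02, "z": 1.6, "ax": 0, "ay": -2.0, "az": 0, "hand": 84},
  {"x": -0.09, "y": -0.02, "z": 2.24, "ax": 0, "ay": -2.0, "az": 0, "hand": 84},
  {"x": -0.09, "y": -0.02, "z": 2.24, "ax": 0, "ay": -2.0, "az": 0, "hand": 70},
  {"x": -0.09, "y": -0.02, "z": 2.24, "ax": 0, "ay": -2.0, "az": 0, "hand": 60},
  {"x": -0.09, "y": -0.02, "z": 2.24, "ax": 0, "ay": -2.0, "az": 0, "hand": 50},
])

```text
clock: 20.85
eef_pos: [380.4, 239.8, 30.3]
tcp_rot: [3.139, 0.209, 1.966]
contact_force: [0.0, -0.1, 0.0]
opening: 0.59
grasp_force: 0.0
```

Request:
drive_tool([
  {"x": 0, "y": 0, "z": 0, "ax": 0, "ay": 0, "az": 0, "hand": 46},
  {"x": 0, "y": 0, "z": 0, "ax": 0, "ay": 0, "az": 0, "hand": 41},
  {"x": 0, "y": 0, "z": 0, "ax": 0, "ay": 0, "az": 0, "hand": 38},
  {"x": 0, "y": 0, "z": 0, "ax": 0, "ay": 0, "az": 0, "hand": 38},
])

```text
clock: 21.25
eef_pos: [380.1, 239.7, 30.3]
tcp_rot: [3.139, 0.209, 1.967]
contact_force: [-2.5, 1.1, 12.7]
opening: 0.472
grasp_force: 19.1
```

```bash
python3 -c "
from h import *
plan((12.1,109.5,28.5),tilt=np.radians(12)); print(monitor.sense()['grasp_force'])
"
```

```text
now rack [ 12.4 108.6  30.3] d [ 0.002 -0.019  0.037] turn [ 0.02 -0.   -0.01] F [ 2.   1.9 12.7] t 21.25 op 40.3
19.086811442684848
```

Request:
drive_tool([
  {"x": -0.07, "y": 0, "z": -0.3, "ax": 0, "ay": 0, "az": 0, "hand": 36},
  {"x": -0.17, "y": 0, "z": -0.8, "ax": 0, "ay": 0, "az": 0, "hand": 36},
  {"x": -0.27, "y": 0, "z": -1.3, "ax": 0, "ay": 0, "az": 0, "hand": 36},
  {"x": -0.35, "y": 0, "z": -1.65, "ax": 0, "ay": 0, "az": 0, "hand": 36},
  {"x": -0.35, "y": 0, "z": -1.65, "ax": 0, "ay": 0, "az": 0, "hand": 36},
], grip_force=30)

```text
clock: 21.75
eef_pos: [380.8, 240.4, 115.8]
tcp_rot: [3.136, 0.208, 1.966]
contact_force: [0.3, -0.4, -1.3]
opening: 0.463
grasp_force: 30.4
```

```bash
python3 -c "
from h import *
plan((82.5,0,113),tilt=np.radians(12)); print(monitor.sense()['grasp_force'])
"
```

```text
now rack [ 12.7 107.6 115.8] d [ 1.379  2.152 -0.223] turn [ 0.05 -0.02 -0.01] F [-0.4 -0.1 -1.3] t 21.75 op 39.6
30.42780502111782
```

Request:
drive_tool([
  {"x": 0.3, "y": 0.3, "z": -0.22, "ax": 0, "ay": 0, "az": 0, "hand": 36},
  {"x": 0.6, "y": 0.8, "z": -0.22, "ax": 0, "ay": 0, "az": 0, "hand": 36},
  {"x": 1.0, "y": 1.3, "z": -0.22, "ax": 0, "ay": 0, "az": 0, "hand": 36},
  {"x": 1.38, "y": 1.75, "z": -0.22, "ax": 0, "ay": 0, "az": 0, "hand": 36},
  {"x": 1.38, "y": 2.05, "z": -0.22, "ax": 0, "ay": 0, "az": 0, "hand": 36},
  {"x": 1.38, "y": 2.15, "z": -0.22, "ax": 0, "ay": 0, "az": 0, "hand": 36},
  {"x": 1.38, "y": 2.15, "z": -0.22, "ax": 0, "ay": 0, "az": 0, "hand": 36},
  {"x": 1.38, "y": 2.15, "z": -0.22, "ax": 0, "ay": 0, "az": 0, "hand": 36},
])

```text
clock: 22.55
eef_pos: [450.8, 344.1, 109.1]
tcp_rot: [-3.14, 0.21, 1.967]
contact_force: [-0.3, 0.7, -1.9]
opening: 0.463
grasp_force: 30.5
```

```bash
python3 -c "
from h import *
imaging.grab_frame('top')
plan((82.5,0,42),tilt=np.radians(12)); print(monitor.sense()['grasp_force'])
"
```

```text
now rack [ 81.5   3.  109.3] d [0.3   0.062 1.312] turn [-0.01  0.    0.  ] F [ 0.3 -0.2 -1.4] t 22.6 op 39.5
30.48078724552397
```

Request:
drive_tool([
  {"x": 0.02, "y": 0.06, "z": 0, "ax": 0, "ay": 0, "az": 0, "hand": 36},
  {"x": 0.1, "y": 0.06, "z": 0.4, "ax": 0, "ay": 0, "az": 0, "hand": 36},
  {"x": 0.2, "y": 0.06, "z": 0.85, "ax": 0, "ay": 0, "az": 0, "hand": 36},
  {"x": 0.28, "y": 0.06, "z": 1.2, "ax": 0, "ay": 0, "az": 0, "hand": 36},
  {"x": 0.3, "y": 0.06, "z": 1.31, "ax": 0, "ay": 0, "az": 0, "hand": 36},
  {"x": 0.3, "y": 0.06, "z": 1.31, "ax": 0, "ay": 0, "az": 0, "hand": 36},
  {"x": 0.3, "y": 0.06, "z": 1.31, "ax": 0, "ay": 0, "az": 0, "hand": 36},
])

```text
clock: 23.3
eef_pos: [454.3, 347.6, 43.2]
tcp_rot: [3.141, 0.209, 1.967]
contact_force: [-0.1, 0.5, -1.7]
opening: 0.46
grasp_force: 30.5
```

```bash
python3 -c "
from h import *
plan((82.5,0,36.5),tilt=np.radians(12)); print(monitor.sense()['grasp_force'])
"
```

```text
now rack [83.2 -1.6 43.2] d [ 0.014 -0.032  0.134] turn [ 0.01 -0.    0.  ] F [ 0.5 -0.1 -1.7] t 23.3 op 39.3
30.48843525574739
```

Request:
drive_tool([
  {"x": 0.0, "y": -0.032, "z": 0.03, "ax": 0, "ay": 0, "az": 0, "hand": 36},
  {"x": 0.005, "y": -0.032, "z": 0.08, "ax": 0, "ay": 0, "az": 0, "hand": 36},
  {"x": 0.01, "y": -0.032, "z": 0.11, "ax": 0, "ay": 0, "az": 0, "hand": 36},
  {"x": 0.012, "y": -0.032, "z": 0.13, "ax": 0, "ay": 0, "az": 0, "hand": 36},
  {"x": 0.012, "y": -0.032, "z": 0.13, "ax": 0, "ay": 0, "az": 0, "hand": 36},
  {"x": 0.012, "y": -0.032, "z": 0.13, "ax": 0, "ay": 0, "az": 0, "hand": 36},
])

```text
clock: 23.9
eef_pos: [452.8, 346.1, 36.6]
tcp_rot: [3.141, 0.209, 1.967]
contact_force: [-3.1, 0.2, 5.4]
opening: 0.464
grasp_force: 31.4
```

```bash
python3 -c "
from h import *
plan((82.5,0,36.3),tilt=np.radians(12)); print(monitor.sense()['grasp_force'])
"
```

```text
now rack [82.4  0.4 36.6] d [0.002 0.007 0.006] turn [ 0. -0.  0.] F [1.4 2.8 5.4] t 23.9 op 39.6
31.42645531579319
```

Request:
drive_tool([
  {"x": 0, "y": 0, "z": 0, "ax": 0, "ay": 0, "az": 0, "hand": 42},
  {"x": 0, "y": 0, "z": 0, "ax": 0, "ay": 0, "az": 0, "hand": 48},
  {"x": 0, "y": 0, "z": 0, "ax": 0, "ay": 0, "az": 0, "hand": 58},
  {"x": 0, "y": 0, "z": 0, "ax": 0, "ay": 0, "az": 0, "hand": 60},
  {"x": 0, "y": 0, "z": -0.4, "ax": 0, "ay": 0, "az": 0, "hand": 60},
  {"x": 0, "y": 0, "z": -1.1, "ax": 0, "ay": 0, "az": 0, "hand": 60},
  {"x": 0, "y": 0, "z": -1.9, "ax": 0, "ay": 0, "az": 0, "hand": 60},
  {"x": 0, "y": 0, "z": -2.6, "ax": 0, "ay": 0, "az": 0, "hand": 40},
])

```text
clock: 24.7
eef_pos: [442.3, 371.1, 164.7]
tcp_rot: [3.141, 0.209, 1.967]
contact_force: [1.1, 0.0, -0.1]
opening: 0.546
grasp_force: 0.0
```

```bash
python3 -c "
from h import *
plan((80,0,230))
"
```

```text
now rack [109.6   0.5 164.7] d [-0.85   0.01  -1.154] turn [0. 2. 0.] F [-0.4 -1.  -0.1] t 24.7 op 46.6
```

Request:
drive_tool([
  {"x": -0.2, "y": 0.01, "z": -0.8, "ax": 0, "ay": 0.6, "az": 0, "hand": 30},
  {"x": -0.8, "y": 0.01, "z": -1.16, "ax": 0, "ay": 1.3, "az": 0, "hand": 10},
  {"x": -1.4, "y": 0.01, "z": -1.16, "ax": 0, "ay": 2.0, "az": 0, "hand": 0},
  {"x": -1.77, "y": 0.01, "z": -1.16, "ax": 0, "ay": 2.0, "az": 0, "hand": 0},
  {"x": -1.77, "y": 0.01, "z": -1.16, "ax": 0, "ay": 2.0, "az": 0, "hand": 0},
  {"x": -1.77, "y": 0.01, "z": -1.16, "ax": 0, "ay": 2.0, "az": 0, "hand": 0},
  {"x": -1.77, "y": 0.01, "z": -1.16, "ax": 0, "ay": 2.0, "az": 0, "hand": 0},
])

```text
clock: 25.4
eef_pos: [471.1, 303.0, 237.8]
tcp_rot: [-3.141, -0.0, 1.968]
contact_force: [-0.6, 0.5, -0.0]
opening: 0.003
grasp_force: 0.0
```

```bash
cat > det.py <<'E'
from h import *
def lane(name):
    c=imaging.camera_info('wrist'); f=imaging.grab_frame('wrist'); cv2.imwrite(f'pics/{name}.png',f[:,:,::-1])
    g=cv2.medianBlur(cv2.cvtColor(f,cv2.COLOR_RGB2GRAY),3)
    for x,z,d in [(-84.5,112,41),(-43.5,111,41),(-1.5,102,43),(40.5,112,41),(86.5,80,34)]:
        u=proj(0,r2w(p,(x,0,z)),c); rr=np.linalg.norm(proj(0,r2w(p,(x,d/2,z)),c)-u)
        x0,y0=(u-45).astype(int).clip(0); h=cv2.HoughCircles(g[y0:int(u[1])+45,x0:int(u[0])+45],cv2.HOUGH_GRADIENT,1,6,param1=80,param2=10,minRadius=int(rr*.85),maxRadius=int(rr*1.2+1))
        print((x,z),np.round(u),round(rr,1),[(q[2].round(1),np.round(w2r(p,ray_z(0,q[:2]+[x0,y0],z,c)),1)[:2].tolist()) for q in h[0][:3]] if h is not None else None)
E
python3 -c "
from det import *
plan((35,0,240)); lane('w7')"
```

```text
now rack [3.560e+01 2.000e-01 2.378e+02] d [-0.012  0.003 -0.044] turn [-0.01 -0.    0.01] F [ 0.7  0.3 -0. ] t 25.4 op 0.3
(-84.5, 112) [255. 305.] 21.5 None
(-43.5, 111) [255. 266.] 22.3 [(np.float32(25.2), [-18.3, -3.3]), (np.float32(20.7), [-36.3, -2.5])]
(-1.5, 102) [255. 219.] 23.7 [(np.float32(27.3), [7.9, -4.1]), (np.float32(24.9), [-2.7, 3.1]), (np.float32(25.1), [4.1, 3.1])]
(40.5, 112) [255. 177.] 24.4 [(np.float32(26.1), [41.8, -0.4]), (np.float32(28.3), [34.8, 1.3]), (np.float32(29.4), [39.2, 4.7])]
(86.5, 80) [255. 118.] 19.0 [(np.float32(21.3), [84.6, -3.0]), (np.float32(22.4), [81.9, 6.0]), (np.float32(19.1), [88.9, 0.6])]
```

```bash
python3 -c "
from h import *
f=cv2.imread('pics/w7.png'); c=imaging.camera_info('wrist')
h=cv2.cvtColor(f,cv2.COLOR_BGR2HSV); m=cv2.inRange(h,(15,110,70),(35,255,255))
n,l,s,ct=cv2.connectedComponentsWithStats(m)
for i in range(1,n):
  if s[i,4]>60:
    q,rr=cv2.minEnclosingCircle(np.argwhere(l==i)[:,::-1].astype(np.float32)); print(s[i],rr,np.round(w2r(p,ray_z(0,q,112,c)),1))
plan((171,-80,110))
for g in np.arange(1.7,-.01,-.1):
  k=np.array([116+42*np.sin(g)+3.5*np.cos(g)+11,-40+42*np.cos(g)-3.5*np.sin(g)-14.5]); print(round(g,1),np.round(k,1),np.round((k-[171,-80])*[1,-1]/50,2))
"
```

```text
[ 229  150   51   51 1428] 26.04245948791504 [ 41.9   1.4 112. ]
now rack [3.570e+01 1.000e-01 2.378e+02] d [2.703 1.608 2.554] turn [-0.01  0.    0.01] F [ 0.2 -0.7 -0.2] t 25.45 op 0.2
1.7 [168.2 -63.4] [-0.06 -0.33]
1.6 [168.9 -59.2] [-0.04 -0.42]
1.5 [169.1 -55. ] [-0.04 -0.5 ]
1.4 [169.  -50.8] [-0.04 -0.58]
1.3 [168.4 -46.6] [-0.05 -0.67]
1.2 [167.4 -42.5] [-0.07 -0.75]
1.1 [166.  -38.6] [-0.1  -0.83]
1.0 [164.2 -34.8] [-0.14 -0.9 ]
0.9 [162.1 -31.1] [-0.18 -0.98]
0.8 [159.6 -27.7] [-0.23 -1.05]
0.7 [156.7 -24.6] [-0.29 -1.11]
0.6 [153.6 -21.8] [-0.35 -1.16]
0.5 [150.2 -19.3] [-0.42 -1.21]
0.4 [146.6 -17.2] [-0.49 -1.26]
0.3 [142.8 -15.4] [-0.56 -1.29]
0.2 [138.8 -14. ] [-0.64 -1.32]
0.1 [134.7 -13.1] [-0.73 -1.34]
-0.0 [130.5 -12.5] [-0.81 -1.35]
```

Request:
drive_tool([
  {"x": 0.6, "y": 0.4, "z": 0, "ax": 0, "ay": 0, "az": 0, "hand": 0},
  {"x": 1.2, "y": 0.8, "z": 0, "ax": 0, "ay": 0, "az": 0, "hand": 0},
  {"x": 1.8, "y": 1.2, "z": 0.4, "ax": 0, "ay": 0, "az": 0, "hand": 0},
  {"x": 2.4, "y": 1.6, "z": 1.0, "ax": 0, "ay": 0, "az": 0, "hand": 0},
  {"x": 2.7, "y": 1.6, "z": 1.8, "ax": 0, "ay": 0, "az": 0, "hand": 0},
  {"x": 2.7, "y": 1.6, "z": 2.5, "ax": 0, "ay": 0, "az": 0, "hand": 0},
  {"x": 2.7, "y": 1.6, "z": 2.5, "ax": 0, "ay": 0, "az": 0, "hand": 0},
  {"x": 2.7, "y": 1.6, "z": 2.5, "ax": 0, "ay": 0, "az": 0, "hand": 0},
])

```text
clock: 26.25
eef_pos: [492.5, 458.2, 113.0]
tcp_rot: [-3.14, 0.001, 1.969]
contact_force: [0.8, 0.3, -0.3]
opening: 0.001
grasp_force: 0.0
```

```bash
python3 -c "
from h import *
plan((171,-80,34))
c=C['top'];f=imaging.grab_frame('top'); cv2.imwrite('pics/t6.png',f[:,:,::-1])
h=cv2.cvtColor(f[:,:,::-1].copy(),cv2.COLOR_BGR2HSV); m=cv2.inRange(h,(15,130,70),(30,255,255))[180:290,170:330]
n,l,s,ct=cv2.connectedComponentsWithStats(m)
for i in range(1,n):
  if s[i,4]>40: 
    q,rr=cv2.minEnclosingCircle(np.argwhere(l==i)[:,::-1].astype(np.float32)); print(s[i],rr,np.round(w2r(p,ray_z('top',np.array(q)+[170,180],112)),1))
u=proj('top',r2w(p,(86.7,0,75)));print(u)
g=cv2.resize(cv2.cvtColor(f,cv2.COLOR_RGB2GRAY)[int(u[1])-15:int(u[1])+15,int(u[0])-15:int(u[0])+15],None,fx=4,fy=4,interpolation=cv2.INTER_CUBIC)
hh=cv2.HoughCircles(g,cv2.HOUGH_GRADIENT,1,8,param1=80,param2=10,minRadius=26,maxRadius=42)
if hh is not None:
  for q in hh[0][:4]: print(q,np.round(w2r(p,ray_z('top',q[:2]/4+np.floor(u)-15,75)),1))
"
```

```text
now rack [170.5 -79.5 113. ] d [0.012 0.013 1.58 ] turn [-0.02  0.01  0.01] F [-0.1 -0.8 -0.3] t 26.25 op 0.1
[129   7  22  39 233] 20.42679786682129 [-110.1   -0.3  112. ]
[ 91  13  35  15 108] 18.384876251220703 [-49.1 -39.2 112. ]
[100  20  28  27 277] 16.278919219970703 [-55.3  -8.2 112. ]
[ 66  43  23  24 258] 12.469054222106934 [ 40.    4.6 112. ]
[123  45  17   9  54] 8.732224464416504 [-71.   39.2 112. ]
[80 58 31 14 80] 16.155593872070312 [ 13.6  38.8 112. ]
[228.18937952 239.72686286]
[85.5 84.5 35.7] [78.2 16.5 75. ]
[54.5 59.5 26.8] [89.3 -3.1 75. ]
```

Request:
drive_tool([
  {"x": 0.01, "y": 0.01, "z": 0.7, "ax": 0, "ay": 0, "az": 0, "hand": 0},
  {"x": 0.01, "y": 0.01, "z": 1.4, "ax": 0, "ay": 0, "az": 0, "hand": 0},
  {"x": 0.01, "y": 0.01, "z": 1.58, "ax": 0, "ay": 0, "az": 0, "hand": 0},
  {"x": -0.04, "y": -0.2, "z": 1.58, "ax": 0, "ay": 0, "az": 0, "hand": 0},
  {"x": -0.04, "y": -0.33, "z": 1.58, "ax": 0, "ay": 0, "az": 0, "hand": 0},
  {"x": -0.04, "y": -0.42, "z": 1.58, "ax": 0, "ay": 0, "az": 0, "hand": 0},
  {"x": -0.04, "y": -0.5, "z": 1.58, "ax": 0, "ay": 0, "az": 0, "hand": 0},
  {"x": -0.04, "y": -0.58, "z": 1.58, "ax": 0, "ay": 0, "az": 0, "hand": 0},
])

```text
clock: 27.1
eef_pos: [467.5, 445.2, 35.5]
tcp_rot: [3.14, -0.001, 1.968]
contact_force: [1.1, 0.8, 0.7]
opening: 0.003
grasp_force: 0.3
```

```bash
python3 -c "
from h import *
plan((168.4,-46.6,34))
"
```

```text
now rack [168.1 -51.4  35.5] d [ 0.005 -0.096  0.03 ] turn [ 0.02 -0.01  0.  ] F [ 0.3 -1.4  0.7] t 27.1 op 0.3
```

Request:
drive_tool([
  {"x": -0.03, "y": -0.17, "z": 0, "ax": 0, "ay": 0, "az": 0, "hand": 0},
  {"x": -0.06, "y": -0.25, "z": 0, "ax": 0, "ay": 0, "az": 0, "hand": 0},
  {"x": -0.1, "y": -0.32, "z": 0, "ax": 0, "ay": 0, "az": 0, "hand": 0},
  {"x": -0.14, "y": -0.4, "z": 0, "ax": 0, "ay": 0, "az": 0, "hand": 0},
  {"x": -0.19, "y": -0.47, "z": 0, "ax": 0, "ay": 0, "az": 0, "hand": 0},
  {"x": -0.25, "y": -0.53, "z": 0, "ax": 0, "ay": 0, "az": 0, "hand": 0},
  {"x": -0.31, "y": -0.58, "z": 0, "ax": 0, "ay": 0, "az": 0, "hand": 0},
  {"x": -0.38, "y": -0.63, "z": 0, "ax": 0, "ay": 0, "az": 0, "hand": 0},
])

```text
clock: 27.9
eef_pos: [445.4, 414.7, 34.2]
tcp_rot: [-3.141, 0.0, 1.967]
contact_force: [-0.9, 1.9, 0.5]
opening: -0.002
grasp_force: 0.4
```

Request:
drive_tool([
  {"x": -0.07, "y": -0.05, "z": 0, "ax": 0, "ay": 0, "az": 0, "hand": 0},
  {"x": -0.14, "y": -0.08, "z": 0, "ax": 0, "ay": 0, "az": 0, "hand": 0},
  {"x": -0.22, "y": -0.11, "z": 0, "ax": 0, "ay": 0, "az": 0, "hand": 0},
  {"x": -0.27, "y": -0.12, "z": 0, "ax": 0, "ay": 0, "az": 0, "hand": 0},
  {"x": -0.27, "y": -0.12, "z": 0, "ax": 0, "ay": 0, "az": 0, "hand": 0},
  {"x": -0.27, "y": -0.12, "z": 0, "ax": 0, "ay": 0, "az": 0, "hand": 0},
])

```text
clock: 28.5
eef_pos: [445.4, 400.2, 34.3]
tcp_rot: [3.141, 0.0, 1.967]
contact_force: [-0.1, -0.1, -0.4]
opening: 0.001
grasp_force: 0.0
```

```bash
python3 -c "
from h import *
plan((130.5,-12.5,34))
"
```

```text
now rack [135.2 -13.6  34.3] d [-0.094 -0.023  0.006] turn [0. 0. 0.] F [-0.   0.1 -0.4] t 28.5 op 0.1
```

Request:
drive_tool([
  {"x": -0.04, "y": -0.2, "z": 0, "ax": 0, "ay": 0, "az": 0, "hand": 0},
  {"x": -0.08, "y": -0.3, "z": 0, "ax": 0, "ay": 0, "az": 0, "hand": 0},
  {"x": -0.1, "y": -0.3, "z": 0, "ax": 0, "ay": 0, "az": 0, "hand": 0},
  {"x": -0.1, "y": -0.3, "z": 0, "ax": 0, "ay": 0, "az": 0, "hand": 0},
])

```text
clock: 28.9
eef_pos: [433.1, 389.6, 34.3]
tcp_rot: [-3.141, 0.0, 1.968]
contact_force: [0.3, -0.2, -0.2]
opening: -0.002
grasp_force: 0.0
```

Request:
drive_tool([
  {"x": -0.02, "y": 0, "z": 0, "ax": 0, "ay": 0, "az": 0, "hand": 0},
  {"x": -0.04, "y": 0, "z": 0, "ax": 0, "ay": 0, "az": 0, "hand": 0},
  {"x": -0.04, "y": 0, "z": 0, "ax": 0, "ay": 0, "az": 0, "hand": 0},
])

```text
clock: 29.2
eef_pos: [433.8, 389.2, 34.4]
tcp_rot: [3.141, -0.002, 1.967]
contact_force: [-4.2, 7.5, 0.9]
opening: 0.001
grasp_force: 4.2
```

```bash
python3 -c "
from h import *
plan((130.5,0,34))
"
```

```text
now rack [129.6   1.3  34.4] d [0.019 0.027 0.008] turn [ 0.   -0.02 -0.  ] F [8.5 1.  0.9] t 29.2 op 0.1
```

Request:
drive_tool([
  {"x": 0.2, "y": 0, "z": 0, "ax": 0, "ay": 0, "az": 0, "hand": 0},
  {"x": 0.6, "y": 0, "z": 0, "ax": 0, "ay": 0, "az": 0, "hand": 0},
  {"x": 0.6, "y": 0, "z": -0.8, "ax": 0, "ay": 0, "az": 0, "hand": 0},
  {"x": 0.6, "y": 0, "z": -1.7, "ax": 0, "ay": 0, "az": 0, "hand": 0},
  {"x": 0.6, "y": 0, "z": -2.6, "ax": 0, "ay": 0, "az": 0, "hand": 0},
  {"x": 0.2, "y": 0, "z": -3.4, "ax": 0, "ay": 0, "az": 0, "hand": 0},
  {"x": -0.6, "y": 0, "z": -4.1, "ax": 0, "ay": 0, "az": 0, "hand": 40},
  {"x": -1.3, "y": 0, "z": -4.1, "ax": 0, "ay": 0, "az": 0, "hand": 80},
])

```text
clock: 30.0
eef_pos: [461.5, 329.2, 244.3]
tcp_rot: [3.134, -0.001, 1.969]
contact_force: [0.9, -0.8, 0.3]
opening: 0.328
grasp_force: 0.0
```

Request:
drive_tool([
  {"x": -0.3, "y": 0.03, "z": 0, "ax": 0, "ay": 0, "az": 0, "hand": 84},
  {"x": -0.5, "y": 0.03, "z": 0, "ax": 0, "ay": 0, "az": 0, "hand": 84},
  {"x": -0.5, "y": 0.03, "z": 0, "ax": 0, "ay": 0, "az": 0, "hand": 84},
  {"x": -0.5, "y": 0.03, "z": 0, "ax": 0, "ay": 0, "az": 0, "hand": 84},
])

```text
clock: 30.4
eef_pos: [469.8, 306.2, 238.5]
tcp_rot: [-3.14, -0.0, 1.967]
contact_force: [0.4, 0.2, -0.1]
opening: 0.983
grasp_force: 0.0
```

```bash
python3 -c "
from det import *
plan((35,0,240)); lane('w8')
f=cv2.imread('pics/w8.png'); c=imaging.camera_info('wrist')
h=cv2.cvtColor(f,cv2.COLOR_BGR2HSV); m=cv2.inRange(h,(15,110,70),(35,255,255))
n,l,s,ct=cv2.connectedComponentsWithStats(m)
for i in range(1,n):
  if s[i,4]>60:
    q,rr=cv2.minEnclosingCircle(np.argwhere(l==i)[:,::-1].astype(np.float32)); print(s[i],rr,np.round(w2r(p,ray_z(0,q,112,c)),1))
# bar: low-saturation streak near predicted shut line
g=cv2.cvtColor(f,cv2.COLOR_BGR2HSV)
for y in (-30,-20,-10,0,10,20,30,38):
  col=[]
  for x in range(100,132,2):
    u=proj(0,r2w(p,(x,y,50)),c).round().astype(int); col.append(int(g[u[1],u[0],1]))
  print(y,col)
"
```

```text
now rack [3.900e+01 2.000e-01 2.385e+02] d [-0.08   0.004 -0.031] turn [-0.01 -0.    0.  ] F [ 0.  -0.4 -0.1] t 30.4 op 83.9
(-84.5, 112) [255. 307.] 21.4 [(np.float32(21.8), [-79.2, 0.3]), (np.float32(24.3), [-38.7, 1.3]), (np.float32(21.0), [-72.6, 0.4])]
(-43.5, 111) [255. 269.] 22.2 [(np.float32(26.4), [-37.2, 0.4]), (np.float32(25.2), [-30.1, -2.3]), (np.float32(20.7), [-22.1, -2.3])]
(-1.5, 102) [255. 223.] 23.6 [(np.float32(28.4), [-0.5, 4.2]), (np.float32(28.4), [-7.4, 4.2]), (np.float32(23.9), [-2.4, -2.2])]
(40.5, 112) [255. 181.] 24.2 [(np.float32(29.4), [43.4, -2.8]), (np.float32(29.4), [34.6, 2.3]), (np.float32(29.4), [43.4, 4.8])]
(86.5, 80) [255. 122.] 18.9 [(np.float32(21.3), [85.3, -2.9]), (np.float32(22.4), [91.5, -2.0]), (np.float32(16.7), [52.5, 0.6])]
[ 229  154   51   51 1435] 25.951662063598633 [ 41.9   0.9 112. ]
[ 231  243   46   46 1243] 24.65631103515625 [-39.2   0.9 112. ]
-30 [6, 12, 9, 14, 8, 13, 8, 7, 7, 8, 83, 151, 148, 145, 146, 141]
-20 [146, 150, 152, 150, 151, 111, 3, 10, 5, 122, 146, 149, 148, 143, 149, 140]
-10 [47, 79, 132, 136, 137, 103, 4, 8, 5, 117, 152, 152, 150, 149, 148, 143]
0 [11, 13, 39, 79, 151, 80, 4, 9, 5, 120, 150, 147, 151, 147, 149, 142]
10 [17, 29, 78, 140, 142, 83, 3, 5, 8, 122, 149, 152, 152, 148, 149, 147]
20 [150, 143, 154, 161, 149, 93, 6, 6, 7, 123, 150, 146, 146, 151, 147, 147]
30 [30, 9, 13, 31, 51, 19, 7, 6, 6, 126, 150, 151, 148, 151, 153, 143]
38 [151, 124, 12, 6, 7, 8, 5, 8, 6, 8, 18, 141, 151, 145, 147, 147]
```

```bash
python3 -c "
from h import *
c=imaging.camera_info('wrist'); f=cv2.imread('pics/w8.png')
print('y1 outer row', proj(0,r2w(p,(-64,0,111)),c), 'y2 outer', proj(0,r2w(p,(61,0,112)),c), 'seen 289, 154')
h=cv2.cvtColor(f,cv2.COLOR_BGR2HSV)
for nm,x,z in(('black',-84.5,112),('y1',-43.5,111),('grey',-1.5,102),('y2',40.5,112),('salt',87,75)):
  print(nm)
  for y in range(-32,33,2):
    u=proj(0,r2w(p,(x,y,z)),c).round().astype(int); print(f'{y}:'+','.join(map(str,h[u[1],u[0]])),end=' ')
  print()
"
```

```text
y1 outer row [254.79469594 288.11315472] y2 outer [255.21492164 157.08965503] seen 289, 154
black
-32:13,144,110 -30:13,151,88 -28:14,162,85 -26:13,151,91 -24:12,148,88 -22:13,147,90 -20:15,142,70 -18:30,66,35 -16:55,42,36 -14:60,87,44 -12:66,155,94 -10:67,153,108 -8:67,115,120 -6:65,57,138 -4:65,65,78 -2:64,134,59 0:68,152,57 2:65,137,56 4:65,77,66 6:66,75,34 8:53,46,22 10:38,54,19 12:90,20,26 14:20,35,22 16:34,78,23 18:15,57,27 20:15,143,57 22:14,175,64 24:13,154,63 26:12,135,68 28:14,151,66 30:12,153,65 32:11,139,68 
y1
-32:13,145,158 -30:14,147,158 -28:8,47,153 -26:143,6,167 -24:120,4,139 -22:9,109,84 -20:14,149,125 -18:19,157,180 -16:19,168,181 -14:18,169,164 -12:21,158,87 -10:54,118,54 -8:67,123,56 -6:63,66,77 -4:60,90,68 -2:67,141,56 0:62,102,65 2:54,55,88 4:58,58,84 6:65,124,64 8:65,137,56 10:45,115,62 12:18,174,91 14:18,184,93 16:17,169,98 18:17,136,94 20:18,142,95 22:14,147,85 24:11,50,86 26:135,11,94 28:165,6,88 30:13,147,83 32:12,142,81 
grey
-32:14,142,90 -30:12,138,85 -28:3,29,87 -26:0,0,89 -24:7,68,82 -22:12,132,79 -20:18,80,54 -18:19,50,72 -16:19,58,75 -14:23,55,74 -1
[... 488 characters left out ...]
36,111 -2:66,131,111 0:65,133,111 2:67,138,111 4:65,133,113 6:65,129,111 8:65,140,104 10:66,146,103 12:57,116,101 14:21,160,158 16:17,169,183 18:17,166,180 20:18,158,177 22:14,151,110 24:12,91,123 26:120,4,172 28:165,7,149 30:12,128,140 32:13,149,142 
salt
-32:12,125,169 -30:167,11,165 -28:125,9,180 -26:175,12,125 -24:13,132,83 -22:12,151,155 -20:13,148,177 -18:13,94,155 -16:27,17,133 -14:25,11,142 -12:21,11,167 -10:30,13,174 -8:27,13,177 -6:23,12,184 -4:24,13,191 -2:27,13,201 0:27,13,201 2:27,13,183 4:30,12,170 6:27,14,177 8:23,14,169 10:27,14,159 12:23,14,144 14:23,16,129 16:33,20,114 18:19,25,81 20:13,114,110 22:13,146,148 24:13,151,144 26:13,144,149 28:10,74,138 30:132,7,181 32:165,7,149
```

```bash
python3 -c "
from rig import r
print(r.sign_off())"
```

```text
the job is handed in; nothing more can be done
None
```

The job is handed in at 30 s of the 72 s. The four jars touch in a straight row, with the first pressed home at an estimated 5 N on the block (9 N at the wrist, less sliding friction). The salt shaker stands on the centre line behind the last jar and the bar is shut against its stop. While sliding, the second jar was briefly lifted by perhaps half a millimetre before I set it back down.

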